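# Hang the charged pipette on the carousel's empty hook

## Robot

A 7-joint arm with a two-finger parallel gripper is mounted at the origin on the work surface. World frame = base frame: x ahead of the robot, y to its left, z up, the work surface at z = 0. Lengths are in m, angles in degrees, forces in N, time in s.
With the tool pointing down it reaches from about 0.4 to 0.875 m from the base axis. Payload 19.3 kg.
Tool frame: the origin (TCP) lies on the mounting face of the last link; the fingertips stand 173 mm ahead of it and the grasp point (between the pads) lies 155 mm ahead of it (r.nose_length is the distance from the TCP to the fingertips, in m); z points along the fingers, y is the direction in which the jaws open and shut (so a half turn about z gives the same grasp; the last joint's range is limited). The gripper opens to 85 mm and grips with 20 to 120 N. Pads are 22 mm wide; open, the fingers measure 114 mm over their backs; the gripper's body (76 mm by 85 mm) begins 54 mm behind the grasp point. The pads swing forward as they close: fully open they stand 13 mm farther back than shut.
Start: joints at [68.801, 29.874, -2.08, 91.645, 1.215, 58.505, -6.463], TCP at [0.185, -0.597, 0.405] pointing down, gripper open.
Joint ranges: [-166.77, 166.77], [-17.47, 122.26], [-85.68, 81.53], [9.62, 139.38], [-72.42, 252.41], [9.2, 110.78], [-144.41, 144.41]. Speed limits (degrees/s): [108.29, 108.29, 136.94, 136.94, 172.46, 172.46, 172.46].

## Interface

Orientations are given as a 3x3 rotation matrix whose columns are the frame's x, y, z axes.
In Python, from bench import r gives the robot as it stands.
- The arm moves only by the tool drive_tool, never from a script. Its argument "plan" is a list of rows, each a list of 3 entries, a list of its own where there are three numbers: the shift along the tool's x, y, z in units of 100 mm (1.0 is 100 mm), then the turn, a rotation vector about the tool's x, y, z in units of 60 degrees (1.0 is 60 degrees), then the opening, from -1 (shut) to 1 (fully open). A call has 1 to 20 rows; each row is the pose to reach, as a shift and turn from the pose commanded when the call began, along the tool's axes at that moment; what a row does not reach only later rows make up. A row lasts 1/12 s, in which the tool goes at most 41.7 mm and 7.16 degrees, less where a joint would pass 70% of its speed; a pose out of reach is approached as far as the arm can. A call with a number of a shift or a turn outside -1 to 1 is refused whole. A call with a gripper value outside its range is refused whole. The fingers move at their own pace and stop on an object; "force" is the grip in N (left out, the last holds). Time passes only in rows, so rows that repeat a pose let the fingers close. It gives the time, the measured TCP pose, the force and the opening at its end, in the units of the state.
- r.observe(): the state, without advancing time (a new reading comes with each control period).
- r.snapshot(name): name is "scene" or "top"; returns a dict with "pixels" (420x560x3 uint8, blue, green, red), "z_map" (420x560 float32, m along the optical axis (not along the pixel's ray), 0 where there is no reading), "mtx" (3x3 intrinsics, pixels), "R" (3x3) and "t" (3): a world point X has camera coordinates R X + t. Camera axes: x right, y down, z forward; pixel columns grow to the right and rows downward; lengths in m; the calibration is good to about 2 mm. A picture is of the moment at which its call begins.
- r.close_job(): hands the job in, once; it reports no verdict.
Trained networks look in the newest picture that a camera, given by its name, has taken for a name from the list of things; names that differ only in an ending like _2 or _b are one class to them, and where a whole thing is asked for, a point or a joint stands for the part that bears it (a point fixed in the world has none). Each returns a list of dicts, best first, with "score" (0 to 1); they miss things now and then, are a little off and sometimes report something else, mostly with a low value. They report only what shows in the picture. A call takes as long as a camera call. They do not tell look-alikes from the thing itself.
- r.search_frame(camera, label): "box" ([left, top, right, bottom] in pixels, round what is visible of it).
The state is a dict: "time_s": time; "joint_positions": joint angles; "qvel": joint speeds; "joint_torque": joint torques, N m; "tool_pos": TCP position; "tcp_rot": TCP orientation; "ft_force": force on the tool from outside, world axes, zero at the start; "wrist_torque": the same for the moment, N m; "gripper_width": opening from 0.0 (shut) to 1.0 (fully open).
Only numpy, scipy, OpenCV 4.12 (cv2) and the standard library are available. Lean on these libraries where they do the work, as an engineer would, in place of code of your own. Each camera call takes 0.05 s, during which the arm holds its last target.

## Task

The pipette in the single charging stand belongs back on the charging carousel. Turn the carousel until its empty hook faces straight to the front edge of the bench, where the robot stands, then bring the pipette over upright, hang it on that hook and press it gently down until its collar has snapped past the spring rollers and sits fully home on the charging contact; then let go. Do not force the pipette, and leave the charging stand and the other things on the bench as they are.

Things in the scene. Friction and masses are not known exactly. Their poses are not given: they have to be found in the camera images.
- carousel: fixed pipette carousel: round white base, 200 mm across, 16 mm high, with an upright column; origin: centre of the base on the bench, on the turning axis; its axes are the world's (x away from the robot, y to its left, z up) and do not turn with the head. The front of the bench is the -x side
- head (a joint): angle (rad) of the turning head, counter-clockwise seen from above; 0 when the empty hook points straight to -x (front); no end stops, held by friction (0.08 N m). It carries five alike hooks 72 degrees apart at 95 mm radius: one empty, four with white pipettes that cannot be taken off and reach 115 mm from the axis and 283 mm above the bench (finger rests inward)
- knob (a point): middle of the round grey ribbed knob on top of the carousel's head, on the turning axis, 308 mm above the bench; 40 mm across with upright sides from 292 to 322 mm, its top at 326 mm, above everything else there; it turns with the head
- hook_seat (a point): nominal seat of the empty hook: on the axis of a pipette hung there, 95 mm from the turning axis, 184 mm above the bench. This point is fixed in the head (turns with it): the hook itself is clamped on an upright rail, its prong tops anywhere from 8 mm below to 8 mm above this point, found only by feel or by sight. In this frame the hook is open to -x, outward; z up
- hook_mouth (a point): nominal middle of the empty hook's mouth, 22 mm outward of hook_seat. The two prongs are 12 mm thick and 26 mm apart, carry lips 5 mm high here and flare outward for 14 mm more; 13 mm inward of the seat the gap is closed
- clip_l (a joint): sideways travel (m) of one of the two sprung steel rollers of the empty hook: 0 at rest, 0.005 most; 1 N at rest, 3.2 N at 2.5 mm. The rollers (8 mm thick, 24 mm long along x) lie above the prongs, axes 17 mm above the prong tops, 35 mm free between them; housings beside them reach 20 mm up and 34 mm out to each side. Pushing the collar through takes some 4 to 9 N; unpressed, the pipette stays standing on them, 10 mm too high
- contact (a joint): travel (m) of the sprung brass charging contact at the back of the empty hook's seat: 0 up (2.5 mm above the prong tops), 0.0025 pressed flush by the collar when the pipette is fully home; under 1 N, less than the pipette weighs
- stand: fixed single charging stand: white base plate 130 x 100 x 18 mm, a post at its rear (+x of its frame, 55 to 77 mm behind the origin, 34 mm wide, 212 mm high), and a hook shaped like the carousel's but without rollers, open to -x of its frame; origin on the bench under the middle of the hook's seat; z up
- stand_seat (a point): seat of the charging stand's hook, 184 mm above the bench, above the stand's origin, level with the prong tops; axes as the stand's (open to -x). Lips 5 mm high stand on the prongs 20 to 24 mm in front of it
- pipette_grip (a point): the loose white pipette, 244 mm long, 0.16 kg, upright: middle of its top grip block, 30 mm (x) x 28 mm (y), flat sides, from 22 mm below to 22 mm above this point. A 17 mm button ends 44 mm above the point; a finger rest 12 mm wide sticks out to 38 mm at +x, 14 mm above the point; a dark screen is on -x. z up along the pipette. Grip across y
- pipette_collar (a point): centre of the flat underside (34 mm across) of the pipette's grey collar, 50 mm below the grip point; z up along the pipette. It rests on a hook's prongs when home. Upward the collar widens to 40 mm at 10 to 12 mm, then narrows to a groove 34 mm across at 16 to 25 mm, into which the rollers snap. Below it the body is 23 mm across for 58 mm
- pipette_tip (a point): lower end of the pipette, 150 mm below the collar's underside; 26 to 42 mm above the bench when hung. The pipette is a calibrated instrument: nothing may press it with more than 40 N against the carousel or the stand
- tip_box: bystander: clear closed tip box, 85 x 120 x 52 mm; origin under its centre
- solvent_bottle: bystander: amber glass bottle, 68 mm across, 150 mm high; origin under its centre
- beaker: bystander: glass beaker, 68 mm across, 85 mm high; origin under its centre
- petri_dish: bystander: clear dish, 60 mm across, 14 mm high; origin under its centre
- sample_jar: bystander: glass jar with white lid, 48 mm across, 60 mm high; origin under its centre
- loupe: bystander: black standing loupe, 42 mm across, 36 mm high; origin under its centre
There are look-alikes about, which are no part of the job. There is more than one size of the part that bears pipette_grip; the job needs the larger.

How it is judged (in metres and radians):
On the way, in this order (a step that is already met when the one before it is completed fails the run):
1. the empty hook has been turned to the front, within 25 degrees of straight (x of hook_seat in the frame of carousel below -0.086 m), for 0.3 s.
2. the pipette is fully home on the hook (value of joint contact above 0.0017 m and horizontal distance between pipette_collar and hook_seat below 0.006 m and z of pipette_collar in the frame of hook_seat between -0.011 and 0.011 m and angle between pipette_collar's own z axis and vertical below 0.09 rad), for 0.2 s.
At the end, for the whole second after the job is handed in: the pipette hangs released and at rest on the hook that was empty, upright within 5 degrees, its collar down on the prongs (charging contact pressed more than 1.7 mm of its 2.5 mm) and within 6 mm of the seat's axis, and that hook faces the front within 25 degrees (all of step 2 and x of hook_seat in the frame of carousel below -0.086 m and contact force between pipette and stand below 0.05 N and linear speed of pipette below 0.02 m/s); the robot touches nothing.
It fails at once if the pipette was forced: more than 40 N between the pipette and the carousel (contact force between pipette and head above 40 N).
It fails at once if the pipette was forced: more than 40 N between the pipette and the charging stand (contact force between pipette and stand above 40 N).
It fails at once if the pipette was tipped over or dropped (angle between pipette_collar's own z axis and vertical above 0.6 rad).
It fails at once if a bystander was pushed more than 30 mm (distance of any of tip_box, solvent_bottle, beaker, petri_dish, sample_jar, loupe from where it was at the start of the episode above 0.03 m).
It also fails if it takes over 72 s, if anything falls off the work surface, if the arm or the gripper's body presses on something with over 40 N, if the wrist force passes 120 N, or if a joint passes its speed limit or range.

## Working session

There is one attempt and no reset: what is moved stays moved. The work goes in short steps, Python scripts to look and compute and a tool call to move; the robot and the scene stay as the last step left them, time stands still between calls to the robot, and variables do not carry over. Pictures are saved under pics/ and viewed, and the job is handed in when it is done.

Besides the shell and the picture viewer there is one more tool, called in YAML: its name, and indented under it one key for each argument. drive_tool: Moves the arm, as the interface text tells. Its arguments: {"type":"object","properties":{"plan":{"type":"array","items":{"type":"array"}},"force":{"type":"number"}},"required":["plan"]}

```bash
ls; mkdir -p pics; cat > h.py <<'E'
import numpy as np, cv2
from bench import r
def snap(n,f=None):
    s=r.snapshot(n)
    if f: cv2.imwrite('pics/'+f,s['pixels'])
    return s
def world(s,u,v,z=None):
    K=np.array(s['mtx']);R=np.array(s['R']);t=np.array(s['t'])
    d=s['z_map'][int(round(v)),int(round(u))] if z is None else z
    c=np.linalg.inv(K)@np.array([u,v,1])*d
    return R.T@(c-t)
def worldZ(s,u,v,Z):
    K=np.array(s['mtx']);R=np.array(s['R']);t=np.array(s['t'])
    d=R.T@np.linalg.inv(K)@np.array([u,v,1]);o=-R.T@t
    return o+d*(Z-o[2])/d[2]
def cloud(s):
    K=np.array(s['mtx']);R=np.array(s['R']);t=np.array(s['t'])
    h,w=s['z_map'].shape;u,v=np.meshgrid(np.arange(w),np.arange(h))
    d=s['z_map']
    c=np.stack([(u-K[0,2])/K[0,0]*d,(v-K[1,2])/K[1,1]*d,d],-1)
    return (c-t)@R
def proj(s,X):
    c=np.array(s['R'])@np.array(X)+np.array(s['t']);p=np.array(s['mtx'])@c;return p[:2]/p[2]
E
python3 - <<'E'
from h import *
for n in('scene','top'):
    s=snap(n,n+'0.png'); print(n,'cam',-np.array(s['R']).T@s['t'],np.array(s['R'])[2],s['mtx'][0][0])
    for l in ['carousel','knob','hook_seat','stand','stand_seat','pipette_grip','pipette_collar','tip_box','solvent_bottle','beaker']:
        print(l,[(np.round(d['box']).astype(int).tolist(),round(d['score'],2)) for d in r.search_frame(n,l)])
o=r.observe();print(o)
E
```

```text
pics
scene cam [1.32585916 0.9196882  1.26611081] [-0.45654687 -0.57602336 -0.67805755] 437.9137538794198
carousel [([223, 138, 286, 223], 0.64)]
knob [([223, 142, 285, 216], 0.96)]
hook_seat [([223, 138, 286, 206], 0.87), ([307, 215, 323, 261], 0.25)]
stand [([286, 236, 328, 290], 0.78)]
stand_seat [([284, 234, 330, 292], 0.85), ([208, 165, 220, 182], 0.59), ([310, 206, 323, 217], 0.5)]
pipette_grip [([344, 232, 359, 262], 0.65), ([300, 216, 323, 261], 0.6)]
pipette_collar [([346, 232, 360, 259], 0.71), ([305, 214, 320, 260], 0.62)]
tip_box [([226, 243, 261, 277], 0.93)]
solvent_bottle [([397, 261, 418, 297], 0.82)]
beaker [([363, 290, 386, 324], 0.64), ([207, 164, 221, 183], 0.54)]
top cam [0.50164065 0.0048892  1.32609414] [ 0.06984473  0.00591774 -0.99754032] 426.7295001682245
carousel [([322, 173, 414, 268], 0.62), ([200, 178, 213, 207], 0.27)]
knob [([314, 174, 412, 271], 0.76)]
hook_seat [([317, 175, 414, 270], 0.89)]
stand [([196, 167, 237, 216], 0.9)]
stand_seat [([198, 168, 238, 214], 0.87), ([324, 172, 412, 266], 0.72), ([114, 198, 145, 224], 0.27)]
pipette_grip [([197, 25
[... 398 characters left out ...]
0485156, -6.46319872]), 'qvel': array([-0.07831407,  0.05168319, -0.06704787,  0.03907079,  0.06011723,
       -0.03967081, -0.07637398]), 'joint_torque': array([ 3.09564028e-03, -9.26835394e+01,  1.97904132e+00, -3.70257497e+01,
        1.80487469e-02,  1.47761362e-03,  3.79828452e-05]), 'tool_pos': array([ 0.18456764, -0.59712264,  0.40468358]), 'tcp_rot': array([[ 9.55406017e-01,  2.95295349e-01, -6.76350052e-06],
       [ 2.95295349e-01, -9.55406016e-01,  3.65937273e-05],
       [ 4.34406837e-06, -3.69590975e-05, -9.99999999e-01]]), 'ft_force': array([ 0.70617721,  0.01319349, -0.12829223]), 'wrist_torque': array([0.01388067, 0.04989398, 0.03595123]), 'gripper_width': 1.0019043400233147}
```

```bash
python3 - <<'E'
import cv2
a=cv2.imread('pics/scene0.png');cv2.imwrite('pics/s0c.png',cv2.resize(a[120:340,190:450],None,fx=3,fy=2.7,interpolation=cv2.INTER_CUBIC))
a=cv2.imread('pics/top0.png');cv2.imwrite('pics/t0c.png',cv2.resize(a[110:310,100:430],None,fx=2.4,fy=2.4,interpolation=cv2.INTER_CUBIC))
E
```

```text
(no output)
```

View pics/top0.png

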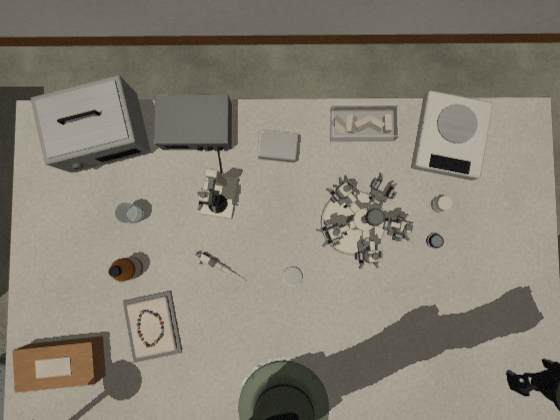

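View pics/s0c.png

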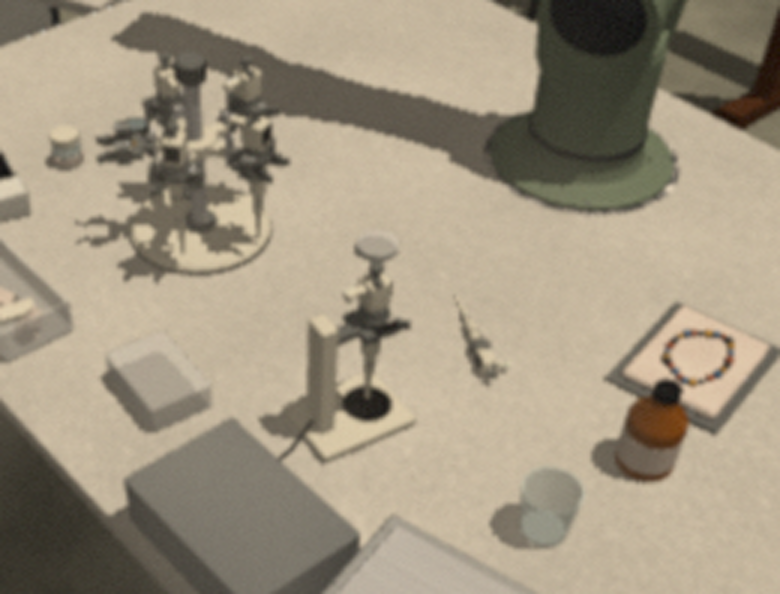

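View pics/t0c.png

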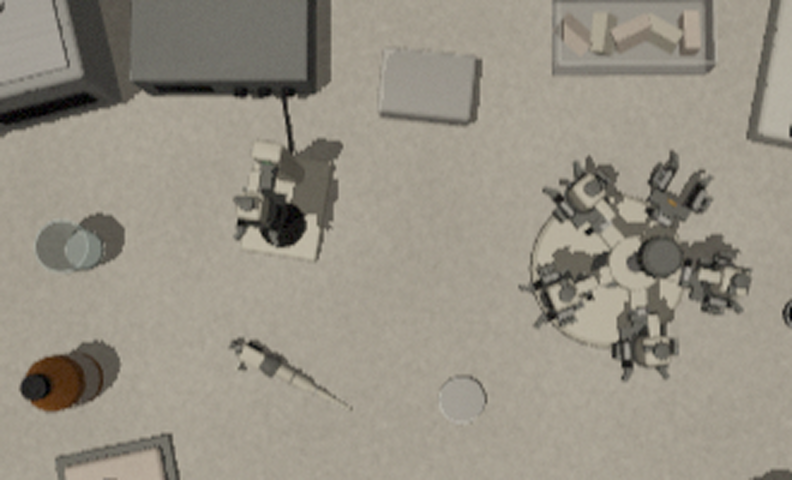

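```bash
python3 - <<'E'
from h import *
T=snap('top');S=snap('scene')
P=cloud(T);Q=cloud(S)
np.savez('c0.npz',P=P,Q=Q)
k=P[205:230,360:392].reshape(-1,3); m=(k[:,2]>0.31)&(k[:,2]<0.345)
print('knob top',np.median(k[m],0),k[m].min(0),k[m].max(0),m.sum())
k=Q[130:160,230:270].reshape(-1,3); m=(k[:,2]>0.318)&(k[:,2]<0.345)
print('knob scene',np.median(k[m],0),k[m].min(0),k[m].max(0),m.sum())
# contact orange
u,v=100+672/2.4,110+203/2.4; print('contact px',u,v,world(T,u,v))
for nm,C,reg in (('top',P,(slice(160,220),slice(190,245))),('scene',Q,(slice(200,300),slice(280,335)))):
    k=C[reg].reshape(-1,3)
    for a,b in((0.01,0.03),(0.175,0.195),(0.20,0.215),(0.215,0.235),(0.235,0.26),(0.26,0.275),(0.275,0.29)):
        m=(k[:,2]>a)&(k[:,2]<b)
        if m.sum(): print(nm,a,b,m.sum(),np.median(k[m],0).round(3),k[m].min(0).round(3),k[m].max(0).round(3))
def big(s,a,b,c,d,f,n): cv2.imwrite('pics/'+n,cv2.resize(s['pixels'][a:b,c:d],None,fx=f,fy=f,interpolation=cv2.INTER_CUBIC))
big(T,160,222,190,245,9,'st.png');big(T,165,280,310,425,5,'ca.png');big(S,200,295,275,365,6,'ss.png')
E
```

```text
knob top [ 0.55435956 -0.21839114  0.32531645] [ 0.5357178  -0.24011182  0.31014844] [ 0.57421959 -0.19954631  0.33100149] 249
knob scene [ 0.5590545  -0.21200462  0.32426558] [ 0.53830098 -0.23419217  0.31942676] [ 0.57564237 -0.19609206  0.33131582] 61
contact px 380.0 194.58333333333334 [0.50164065 0.0048892  1.32609414]
top 0.01 0.03 831 [0.622 0.174 0.018] [0.569 0.135 0.01 ] [0.722 0.252 0.03 ]
top 0.175 0.195 221 [0.631 0.185 0.184] [0.577 0.17  0.175] [0.683 0.228 0.195]
top 0.2 0.215 135 [0.675 0.186 0.21 ] [0.597 0.171 0.2  ] [0.689 0.204 0.215]
top 0.215 0.235 15 [0.605 0.185 0.228] [0.597 0.183 0.218] [0.623 0.196 0.234]
top 0.235 0.26 147 [0.617 0.193 0.252] [0.598 0.183 0.236] [0.652 0.212 0.259]
top 0.26 0.275 14 [0.616 0.203 0.272] [0.606 0.191 0.261] [0.622 0.21  0.275]
top 0.275 0.29 32 [0.613 0.197 0.278] [0.605 0.19  0.275] [0.62  0.205 0.282]
scene 0.01 0.03 796 [0.627 0.203 0.018] [ 0.361 -0.056  0.01 ] [0.724 0.258 0.029]
scene 0.175 0.195 187 [0.635 0.207 0.184] [0.581 0.173 0.175] [0.693 0.234 0.195]
scene 0.2 0.215 98 [0.675 0.2   0.209] [0.604 0.172 0.2  ] [0.692 0.219 0.215]
scene 0.215 0.235 48 [0.625 0.212 0.225] [0.597 0.185 0.216] [0.689 0.216 0.235]
scene 0.235 0.26 98 [0.625 0.204 0.251] [0.603 0.187 0.235] [0.654 0.217 0.259]
scene 0.26 0.275 18 [0.62  0.206 0.268] [0.613 0.199 0.261] [0.625 0.216 0.275]
scene 0.275 0.29 15 [0.615 0.202 0.278] [0.609 0.193 0.275] [0.623 0.21  0.282]
```

View pics/st.png

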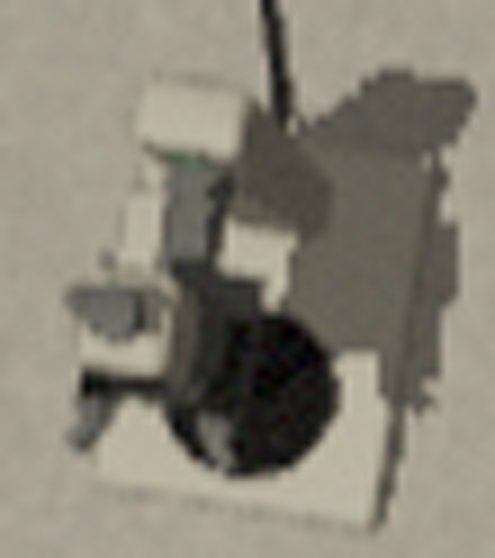

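View pics/ca.png

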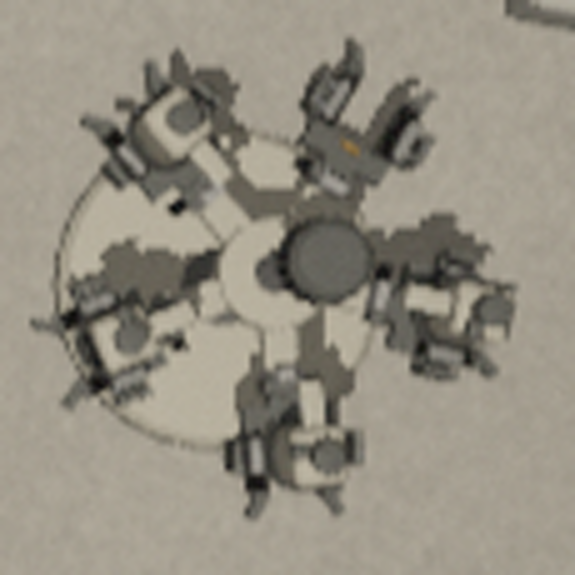

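View pics/ss.png

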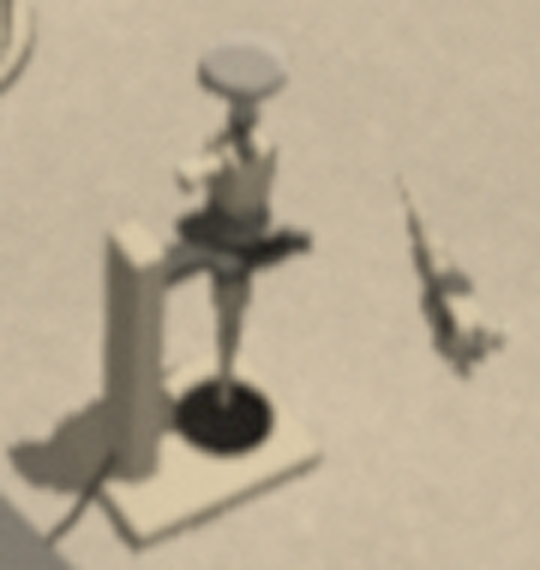

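```bash
python3 - <<'E'
from h import *
T=snap('top');S=snap('scene');P=cloud(T);Q=cloud(S)
o=(310,165)
for nm,(x,y),Z in (('knobtop',(329,260),.326),('contact',(351,147),.186),('b1',(187,116),.279),('b2',(131,335),.279),('b3',(330,456),.279),('b4',(497,310),.279)):
    print(nm,worldZ(T,o[0]+(x-2)/5,o[1]+(y-2)/5,Z).round(4))
# knob mask, both views by depth
for nm,s,C in(('T',T,P),('S',S,Q)):
    m=(C[...,2]>.318)&(C[...,2]<.34)&(np.hypot(C[...,0]-.557,C[...,1]+.215)<.035)
    v,u=np.where(m); print(nm,u.mean(),v.mean(),worldZ(s,u.mean(),v.mean(),.326).round(4), C[m].mean(0).round(4))
# base plate of carousel
m=(P[...,2]>.012)&(P[...,2]<.022)&(np.hypot(P[...,0]-.557,P[...,1]+.215)<.13)
from scipy.optimize import least_squares
pts=P[m][:,:2]
# stand post
for nm,s,C in(('T',T,P),('S',S,Q)):
    m=(C[...,2]>.204)&(C[...,2]<.22)&(C[...,0]>.655)&(C[...,0]<.70)&(C[...,1]>.15)&(C[...,1]<.23)
    v,u=np.where(m); X=np.array([worldZ(s,a,b,.212)[:2] for a,b in zip(u,v)])
    print(nm,'post',m.sum(),X.mean(0).round(4),cv2.minAreaRect(X.astype(np.float32)*1000))
    m=(C[...,2]>.013)&(C[...,2]<.022)&(C[...,0]>.55)&(C[...,0]<.73)&(C[...,1]>.1)&(C[...,1]<.27)
    print('plate',cv2.minAreaRect(C[m][:,:2].astype(np.float32)*1000))
    m=(C[...,2]>.272)&(C[...,2]<.29)&(C[...,0]>.58)&(C[...,0]<.66)&(C[...,1]>.15)&(C[...,1]<.25)
    v,u=np.where(m); print('button',m.sum(),worldZ(s,u.mean(),v.mean(),.278).round(4))
E
```

```text
knobtop [ 0.553  -0.2187  0.326 ]
contact [ 0.6208 -0.2629  0.186 ]
b1 [ 0.6267 -0.1606  0.279 ]
b2 [ 0.519  -0.1317  0.279 ]
b3 [ 0.4597 -0.2279  0.279 ]
b4 [ 0.5306 -0.3109  0.279 ]
T 375.68220338983053 215.9915254237288 [ 0.5544 -0.2194  0.326 ] [ 0.5545 -0.2196  0.3251]
S 252.51612903225808 142.16129032258064 [ 0.561  -0.2111  0.326 ] [ 0.5595 -0.2133  0.3242]
T post 104 [0.6773 0.1861] ((677.9683837890625, 186.25070190429688), (31.842573165893555, 21.2679500579834), 89.7787094116211)
plate ((647.1114501953125, 191.064697265625), (99.50039672851562, 148.56375122070312), 80.59173583984375)
button 39 [0.6132 0.1971 0.278 ]
S post 57 [0.6825 0.1937] ((682.6167602539062, 193.03201293945312), (35.55820846557617, 23.28656005859375), 80.26563262939453)
plate ((646.1965942382812, 196.1963653564453), (102.60606384277344, 143.46878051757812), 81.0509033203125)
button 20 [0.617  0.2033 0.278 ]
```

drive_tool:
  plan:
    - [[0.3, -0.17, -0.26], [0, 0, 0], 1]
    - [[0.6, -0.34, -0.5], [0, 0, 0], 1]
    - [[0.9, -0.5, -0.7], [0, 0, 0], 1]

```text
time_s: 1.55
tool_pos: [0.256, -0.522, 0.4757]
tcp_rot: [[0.956, 0.294, -0.0], [0.294, -0.956, -0.0], [-0.0, -0.0, -1.0]]
ft_force: [1.7, -0.7, 1.3]
gripper_width: 0.997
```

drive_tool:
  plan:
    - [[0.35, -0.18, -0.1], [0, 0, 0], 1]
    - [[0.7, -0.36, -0.2], [0, 0, 0], 1]
    - [[1, -0.55, -0.3], [0, 0, 0], 1]

```text
time_s: 1.8
tool_pos: [0.3367, -0.4389, 0.5055]
tcp_rot: [[0.955, 0.296, 0.001], [0.296, -0.955, -0.0], [0.001, 0.001, -1.0]]
ft_force: [1.5, 0.1, 0.1]
gripper_width: 1.001
```

drive_tool:
  plan:
    - [[0.35, -0.18, -0.1], [0, 0, 0], 1]
    - [[0.7, -0.36, -0.2], [0, 0, 0], 1]
    - [[1, -0.55, -0.3], [0, 0, 0], 1]

```text
time_s: 2.05
tool_pos: [0.4159, -0.3567, 0.5354]
tcp_rot: [[0.955, 0.296, 0.001], [0.296, -0.955, -0.0], [0.001, 0.0, -1.0]]
ft_force: [0.2, -1.6, 0.3]
gripper_width: 1.0
```

```bash
python3 - <<'E'
from bench import r
o=r.observe();print(o['time_s'],o['joint_positions'].round(1),o['tool_pos'].round(4),o['tcp_rot'].round(3))
E
```

```text
2.05 [ 41.3  16.4  -8.9  92.8   2.6  71.  -40.9] [ 0.4159 -0.3567  0.5354] [[ 0.955  0.296  0.001]
 [ 0.296 -0.955 -0.   ]
 [ 0.001  0.    -1.   ]]
```

drive_tool:
  plan:
    - [[0.3, -0.16, 0], [0, 0, -0.11], 1]
    - [[0.6, -0.32, 0], [0, 0, -0.22], 1]
    - [[0.9, -0.47, 0], [0, 0, -0.33], 1]
    - [[0.9, -0.47, 0], [0, 0, -0.44], 1]
    - [[0.9, -0.47, 0], [0, 0, -0.55], 1]
    - [[0.9, -0.47, 0], [0, 0, -0.66], 1]
    - [[0.9, -0.47, 0], [0, 0, -0.77], 1]
    - [[0.9, -0.47, 0], [0, 0, -0.88], 1]
    - [[0.9, -0.47, 0], [0, 0, -1], 1]

```text
time_s: 2.8
tool_pos: [0.4865, -0.2871, 0.5347]
tcp_rot: [[0.217, 0.976, 0.0], [0.976, -0.217, -0.0], [-0.0, 0.0, -1.0]]
ft_force: [-0.1, 0.6, 0.5]
gripper_width: 0.999
```

drive_tool:
  plan:
    - [[0, 0, 0], [0, 0, -0.11], 1]
    - [[0, 0, 0], [0, 0, -0.22], 1]
    - [[0, 0, 0], [0, 0, -0.33], 1]
    - [[0, 0, 0], [0, 0, -0.44], 1]
    - [[0, 0, 0], [0, 0, -0.55], 1]
    - [[0, 0, 0], [0, 0, -0.66], 1]
    - [[0, 0, 0], [0, 0, -0.77], 1]
    - [[0, 0, 0], [0, 0, -0.77], 1]

```text
time_s: 3.47
tool_pos: [0.4864, -0.2873, 0.5347]
tcp_rot: [[-0.554, 0.832, -0.0], [0.832, 0.554, 0.0], [0.0, 0.0, -1.0]]
ft_force: [-0.5, -0.6, -0.9]
gripper_width: 1.001
```

```bash
python3 - <<'E'
from h import *
o=r.observe();print(o['time_s'],o['joint_positions'].round(1),o['tool_pos'].round(4),o['tcp_rot'].round(3))
print(o['tcp_rot'].T@(np.array([.557,-.2155,.468])-o['tool_pos'])*10)
s=snap('top','t1.png');s=snap('scene','s1.png')
E
```

```text
3.4667 [ 46.8  20.1 -30.3  89.6  10.4  73.1  48.7] [ 0.4864 -0.2873  0.5347] [[-0.554  0.832 -0.   ]
 [ 0.832  0.554  0.   ]
 [ 0.     0.    -1.   ]]
[0.20563672 0.98541197 0.66670076]
```

View pics/t1.png

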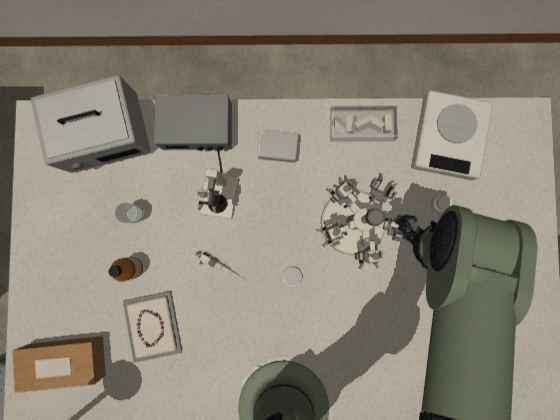

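View pics/s1.png

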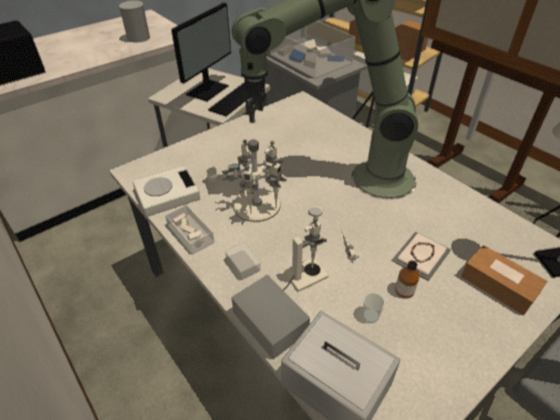

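drive_tool:
  plan:
    - [[0.07, 0.33, 0], [0, 0, 0], 1]
    - [[0.14, 0.66, 0], [0, 0, 0], 1]
    - [[0.21, 0.98, 0], [0, 0, 0], 1]
    - [[0.21, 0.98, 0], [0, 0, 0], 1]
    - [[0.21, 0.98, 0], [0, 0, 0], 1]

```text
time_s: 3.98
tool_pos: [0.5578, -0.214, 0.5344]
tcp_rot: [[-0.549, 0.836, -0.0], [0.836, 0.549, 0.001], [0.001, 0.0, -1.0]]
ft_force: [-0.8, -0.8, -1.1]
gripper_width: 1.004
```

```bash
python3 - <<'E'
from h import *
o=r.observe();print(o['time_s'],o['joint_positions'].round(1),o['tool_pos'].round(4))
s=snap('scene')
u,v=proj(s,[.557,-.2155,.34]);print(u,v)
a,b=int(v)-40,int(u)-35
cv2.imwrite('pics/s2.png',cv2.resize(s['pixels'][a:a+80,b:b+70],None,fx=7,fy=7,interpolation=cv2.INTER_CUBIC))
s=snap('top','t2.png')
C=cloud(s)
E
```

```text
3.9833 [ 37.   23.8 -31.5  84.7  12.5  75.1  37.8] [ 0.5578 -0.214   0.5344]
252.49276082512506 138.12458955013682
```

View pics/s2.png

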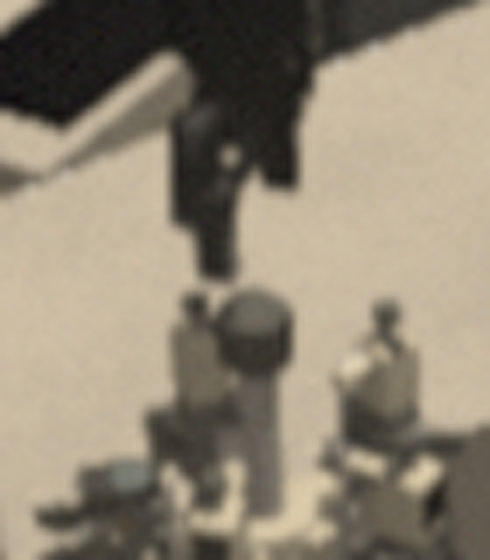

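View pics/t2.png

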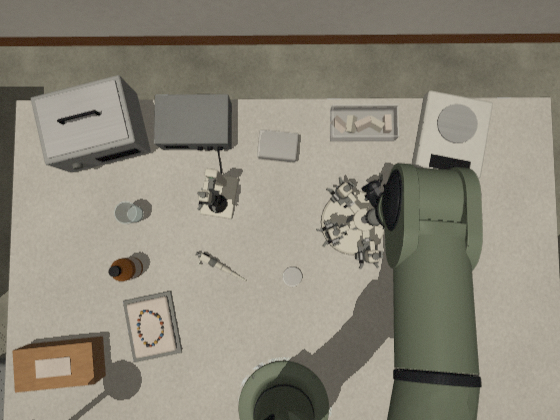

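```bash
python3 - <<'E'
from h import *
o=r.observe();R=o['tcp_rot'];p=o['tool_pos']
s=snap('scene');u0,v0=252-35,138-40
for y in(.043,.057,-.043,-.057):
  for z in (.160,.173):
    for x in(-.011,.011):
      u,v=proj(s,p+R@np.array([x,y,z]));print(x,y,z,((u-u0)*7).round(),((v-v0)*7).round())
E
```

```text
-0.011 0.043 0.16 196.0 265.0
0.011 0.043 0.16 235.0 273.0
-0.011 0.043 0.173 197.0 286.0
0.011 0.043 0.173 237.0 294.0
-0.011 0.057 0.16 186.0 280.0
0.011 0.057 0.16 226.0 287.0
-0.011 0.057 0.173 187.0 301.0
0.011 0.057 0.173 227.0 309.0
-0.011 -0.043 0.16 254.0 179.0
0.011 -0.043 0.16 293.0 186.0
-0.011 -0.043 0.173 256.0 200.0
0.011 -0.043 0.173 294.0 206.0
-0.011 -0.057 0.16 264.0 166.0
0.011 -0.057 0.16 302.0 172.0
-0.011 -0.057 0.173 265.0 186.0
0.011 -0.057 0.173 303.0 193.0
```

drive_tool:
  plan:
    - [[0, 0, 0.3], [0, 0, 0], 1]
    - [[0, 0, 0.5], [0, 0, 0], 1]
    - [[0, 0, 0.66], [0, 0, 0], 1]
    - [[0, 0, 0.66], [0, 0, 0], 1]
  force: 25

```text
time_s: 4.47
tool_pos: [0.5557, -0.2169, 0.466]
tcp_rot: [[-0.547, 0.837, -0.004], [0.837, 0.547, 0.001], [0.003, -0.003, -1.0]]
ft_force: [-0.2, 0.6, 0.1]
gripper_width: 1.002
```

drive_tool:
  plan:
    - [[0, 0, 0], [0, 0, 0], 0.4]
    - [[0, 0, 0], [0, 0, 0], 0.2]
    - [[0, 0, 0], [0, 0, 0], 0.1]
    - [[0, 0, 0], [0, 0, 0], 0]
    - [[0, 0, 0], [0, 0, 0], -0.05]
    - [[0, 0, 0], [0, 0, 0], -0.1]

```text
time_s: 4.97
tool_pos: [0.5557, -0.2171, 0.4698]
tcp_rot: [[-0.548, 0.837, -0.002], [0.837, 0.548, -0.003], [-0.001, -0.003, -1.0]]
ft_force: [-15.2, -6.5, 11.3]
gripper_width: 0.459
```

drive_tool:
  plan:
    - [[0, -0.01, -0.02], [0, 0, 0], -0.2]
    - [[0, -0.02, -0.03], [0, 0, 0], -0.2]
    - [[0, -0.02, -0.03], [0, 0, 0], -0.2]

```text
time_s: 5.22
tool_pos: [0.5551, -0.2175, 0.4704]
tcp_rot: [[-0.549, 0.836, -0.001], [0.836, 0.549, 0.0], [0.001, -0.0, -1.0]]
ft_force: [10.3, -3.7, -25.8]
gripper_width: 0.453
```

```bash
python3 - <<'E'
from h import *
o=r.observe();print(o['ft_force'],o['wrist_torque'],o['joint_positions'].round(1),o['tool_pos'].round(4),o['gripper_width'])
s=snap('scene')
cv2.imwrite('pics/s3.png',cv2.resize(s['pixels'][90:230,200:310],None,fx=4,fy=4,interpolation=cv2.INTER_CUBIC))
E
```

```text
[ 10.31589962  -3.72883796 -25.84192339] [-0.97981966 -1.93169001  0.0282856 ] [ 37.2  26.2 -31.   90.4  14.2  67.4  36.7] [ 0.5551 -0.2175  0.4704] 0.45270463924553606
```

View pics/s3.png

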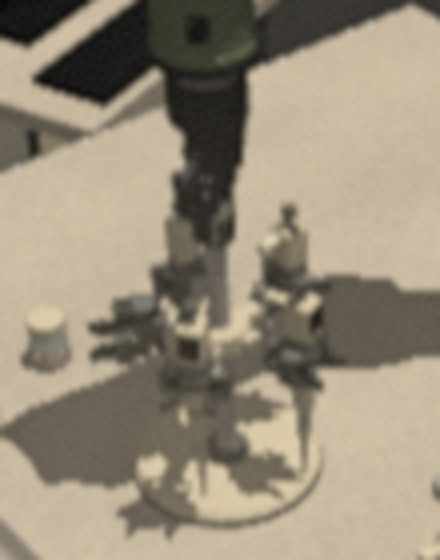

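drive_tool:
  plan:
    - [[-0.01, 0, 0.02], [0, 0, 0.05], -0.2]
    - [[-0.01, 0, 0.02], [0, 0, 0.12], -0.2]
    - [[-0.01, 0, 0.02], [0, 0, 0.2], -0.2]
    - [[-0.01, 0, 0.02], [0, 0, 0.28], -0.2]
    - [[-0.01, 0, 0.02], [0, 0, 0.36], -0.2]
    - [[-0.01, 0, 0.02], [0, 0, 0.44], -0.2]
    - [[-0.01, 0, 0.02], [0, 0, 0.52], -0.2]
    - [[-0.01, 0, 0.02], [0, 0, 0.6], -0.2]
    - [[-0.01, 0, 0.02], [0, 0, 0.68], -0.2]
    - [[-0.01, 0, 0.02], [0, 0, 0.75], -0.2]
    - [[-0.01, 0, 0.02], [0, 0, 0.8], -0.2]
    - [[-0.01, 0, 0.02], [0, 0, 0.8], -0.2]

```text
time_s: 6.27
tool_pos: [0.5557, -0.2174, 0.4702]
tcp_rot: [[0.256, 0.967, 0.0], [0.967, -0.256, 0.0], [0.0, 0.0, -1.0]]
ft_force: [-0.6, 2.0, 0.5]
gripper_width: 0.456
```

```bash
python3 - <<'E'
from h import *
o=r.observe();print(o['tcp_rot'].T@o['ft_force'],o['wrist_torque'],o['joint_positions'].round(1),o['tool_pos'].round(4),o['gripper_width'])
s=snap('scene')
cv2.imwrite('pics/s4.png',cv2.resize(s['pixels'][90:230,200:310],None,fx=4,fy=4,interpolation=cv2.INTER_CUBIC))
E
```

```text
[ 1.78153911 -1.12631604 -0.53219547] [0.36273931 0.29599759 0.05991753] [ 30.1  24.8 -20.5  90.8   9.3  66.   -7.3] [ 0.5557 -0.2174  0.4702] 0.45591859911460075
```

View pics/s4.png

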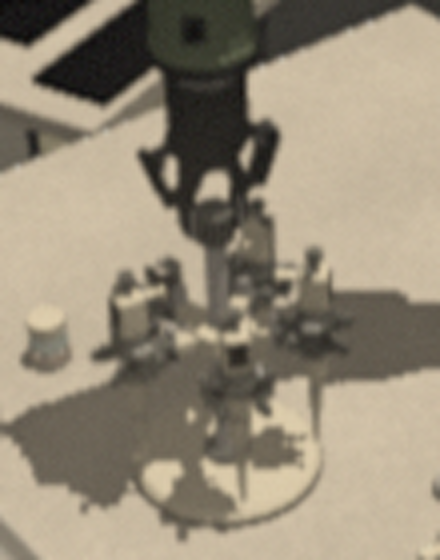

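drive_tool:
  plan:
    - [[0, 0, 0], [0, 0, 0.05], -0.2]
    - [[0, 0, 0], [0, 0, 0.12], -0.2]
    - [[0, 0, 0], [0, 0, 0.2], -0.2]
    - [[0, 0, 0], [0, 0, 0.28], -0.2]
    - [[0, 0, 0], [0, 0, 0.36], -0.2]
    - [[0, 0, 0], [0, 0, 0.44], -0.2]
    - [[0, 0, 0], [0, 0, 0.52], -0.2]
    - [[0, 0, 0], [0, 0, 0.6], -0.2]
    - [[0, 0, 0], [0, 0, 0.68], -0.2]
    - [[0, 0, 0], [0, 0, 0.76], -0.2]
    - [[0, 0, 0], [0, 0, 0.83], -0.2]

```text
time_s: 7.23
tool_pos: [0.5561, -0.2178, 0.4703]
tcp_rot: [[0.903, 0.43, 0.002], [0.43, -0.903, -0.0], [0.002, 0.001, -1.0]]
ft_force: [4.4, -1.5, -2.6]
gripper_width: 0.456
```

drive_tool:
  plan:
    - [[0, 0, 0], [0, 0, 0.08], -0.2]
    - [[0, 0, 0], [0, 0, 0.16], -0.2]
    - [[0, 0, 0], [0, 0, 0.24], -0.2]
    - [[0, 0, 0], [0, 0, 0.32], -0.2]
    - [[0, 0, 0], [0, 0, 0.4], -0.2]
    - [[0, 0, 0], [0, 0, 0.48], -0.2]
    - [[0, 0, 0], [0, 0, 0.56], -0.2]
    - [[0, 0, 0], [0, 0, 0.64], -0.2]
    - [[0, 0, 0], [0, 0, 0.72], -0.2]
    - [[0, 0, 0], [0, 0, 0.78], -0.2]
    - [[0, 0, 0], [0, 0, 0.82], -0.2]
    - [[0, 0, 0], [0, 0, 0.82], -0.2]

```text
time_s: 8.23
tool_pos: [0.5561, -0.2183, 0.4702]
tcp_rot: [[0.915, -0.402, 0.002], [-0.402, -0.915, -0.001], [0.003, 0.0, -1.0]]
ft_force: [5.2, -5.5, -3.0]
gripper_width: 0.458
```

```bash
python3 - <<'E'
from h import *
o=r.observe();print(o['tcp_rot'].round(3),o['tcp_rot'].T@o['ft_force'],o['wrist_torque'],o['joint_positions'].round(1),o['tool_pos'].round(4),o['gripper_width'])
s=snap('scene')
cv2.imwrite('pics/s5.png',cv2.resize(s['pixels'][90:230,200:310],None,fx=4,fy=4,interpolation=cv2.INTER_CUBIC))
s=snap('top','t5.png')
cv2.imwrite('pics/t5c.png',cv2.resize(s['pixels'][160:280,310:425],None,fx=5,fy=5,interpolation=cv2.INTER_CUBIC))
E
```

```text
[[ 0.915 -0.402  0.002]
 [-0.402 -0.915 -0.001]
 [ 0.003  0.    -1.   ]] [6.94967483 2.90472027 2.98161877] [-0.96717356 -1.12738051  0.01508928] [ 15.4  23.8   0.5  91.6  -0.2  64.5 -97.8] [ 0.5561 -0.2183  0.4702] 0.45813859531293016
```

View pics/s5.png

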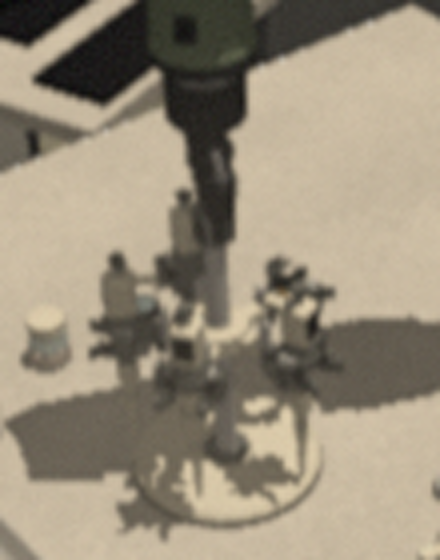

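View pics/t5c.png

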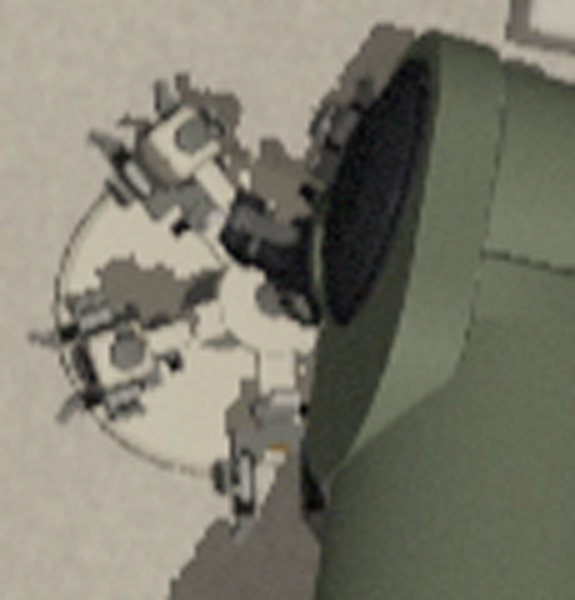

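drive_tool:
  plan:
    - [[0, 0, 0], [0, 0, 0], 0.3]
    - [[0, 0, 0], [0, 0, 0], 0.8]
    - [[0, 0, 0], [0, 0, 0], 1]
    - [[0, 0, 0], [0, 0, 0], 1]
    - [[0, 0, 0], [0, 0, 0], 1]
    - [[0, 0, -0.3], [0, 0, 0], 1]
    - [[0, 0, -0.6], [0, 0, 0], 1]
    - [[0, 0, -0.6], [0, 0, -0.1], 1]
    - [[0, 0, -0.6], [0, 0, -0.24], 1]
    - [[0, 0, -0.6], [0, 0, -0.24], 1]

```text
time_s: 9.17
tool_pos: [0.5557, -0.2176, 0.5301]
tcp_rot: [[0.988, -0.154, 0.001], [-0.154, -0.988, -0.0], [0.001, -0.0, -1.0]]
ft_force: [-0.5, -0.5, -0.3]
gripper_width: 0.997
```

```bash
python3 - <<'E'
from h import *
o=r.observe();print(o['time_s'],o['tcp_rot'].round(3),o['ft_force'],o['joint_positions'].round(1),o['tool_pos'].round(4))
print(o['tcp_rot'].T@(np.array([.6135,.1975,.47])-o['tool_pos'])*10)
E
```

```text
9.1667 [[ 0.988 -0.154  0.001]
 [-0.154 -0.988 -0.   ]
 [ 0.001 -0.    -1.   ]] [-0.46007639 -0.47751177 -0.3228163 ] [ 17.2  21.4  -2.1  86.4   0.8  72.2 -83.9] [ 0.5557 -0.2176  0.5301]
[-0.06856447 -4.19041257  0.60069309]
```

drive_tool:
  plan:
    - [[0, -0.35, 0], [0, 0, 0], 1]
    - [[0, -0.7, 0], [0, 0, 0], 1]
    - [[0, -1, 0], [0, 0, 0], 1]

```text
time_s: 9.42
tool_pos: [0.5718, -0.1173, 0.5294]
tcp_rot: [[0.986, -0.164, -0.0], [-0.164, -0.986, 0.001], [-0.0, -0.001, -1.0]]
ft_force: [0.9, 0.5, -0.2]
gripper_width: 1.001
```

drive_tool:
  plan:
    - [[0, -0.35, 0], [0, 0, 0], 1]
    - [[0, -0.7, 0], [0, 0, 0], 1]
    - [[0, -1, 0], [0, 0, 0], 1]
    - [[0, -1, 0], [0, 0, 0], 1]

```text
time_s: 9.75
tool_pos: [0.5883, -0.0139, 0.5293]
tcp_rot: [[0.988, -0.157, -0.0], [-0.157, -0.988, 0.003], [-0.001, -0.003, -1.0]]
ft_force: [0.2, 0.5, -0.4]
gripper_width: 1.002
```

```bash
python3 - <<'E'
from h import *
s=snap('top','t6.png')
cv2.imwrite('pics/t6c.png',cv2.resize(s['pixels'][165:280,310:425],None,fx=5,fy=5,interpolation=cv2.INTER_CUBIC))
E
```

```text
(no output)
```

View pics/t6c.png

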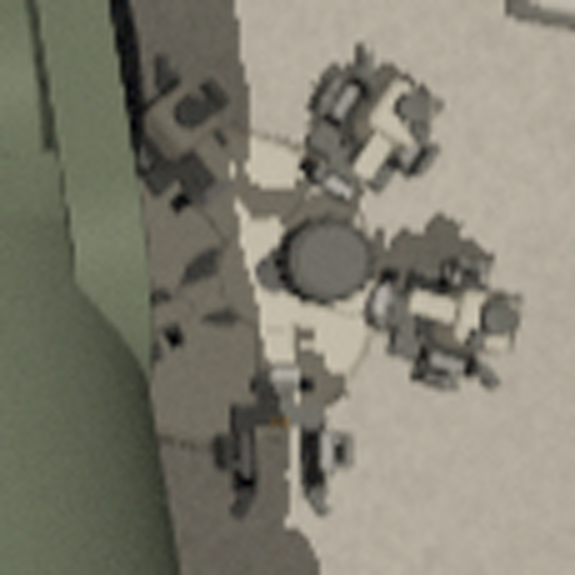

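```bash
python3 - <<'E'
from h import *
s=snap('top')
o=(310,165)
W=lambda x,y,Z:worldZ(s,o[0]+(x-2)/5,o[1]+(y-2)/5,Z)
c=W(330,260,.326);print('knob',c)
for nm,(x,y),Z,off in (('contact',(279,421),.186,180),('b1',(411,105),.279,-36),('b4',(499,316),.279,-108),('b0',(195,108),.279,36),('prongL',(240,508),.184,0),('prongR',(316,503),.184,0),('boxL',(220,447),.2,0),('boxR',(344,450),.2,0)):
    p=W(x,y,Z);d=p-c;print(nm,p.round(4),np.hypot(*d[:2]).round(4),np.degrees(np.arctan2(d[1],d[0])).round(1)-off)
C=cloud(s)
m=(C[...,0]<.50)&(C[...,0]>.42)&(C[...,1]<-.16)&(C[...,1]>-.27)&(C[...,2]>.1)&(C[...,2]<.24)
k=C[m];print(m.sum(),np.histogram(k[:,2],bins=np.arange(.15,.225,.003)))
E
```

```text
knob [ 0.55300086 -0.21918337  0.326     ]
contact [ 0.4746 -0.2219  0.186 ] 0.0784 -358.0
b1 [ 0.6318 -0.271   0.279 ] 0.0943 2.6000000000000014
b4 [ 0.5277 -0.3118  0.279 ] 0.096 2.700000000000003
b0 [ 0.6307 -0.1646  0.279 ] 0.0949 -0.8999999999999986
prongL [ 0.4286 -0.2008  0.184 ] 0.1257 171.6
prongR [ 0.4311 -0.2411  0.184 ] 0.1238 -169.8
boxL [ 0.4614 -0.1879  0.2   ] 0.0967 161.1
boxR [ 0.4597 -0.2529  0.2   ] 0.0992 -160.2
370 (array([  0,   0,   0,   0,   0,   2,   4,   7,  17,  41, 103,  66,  26,
         6,   0,  12,  31,  40,  13,   2,   0,   0,   0,   0,   0]), array([0.15 , 0.153, 0.156, 0.159, 0.162, 0.165, 0.168, 0.171, 0.174,
       0.177, 0.18 , 0.183, 0.186, 0.189, 0.192, 0.195, 0.198, 0.201,
       0.204, 0.207, 0.21 , 0.213, 0.216, 0.219, 0.222, 0.225]))
```

drive_tool:
  plan:
    - [[0, -0.35, 0], [0, 0, 0], 1]
    - [[0, -0.7, 0], [0, 0, 0], 1]
    - [[-0.04, -1, 0], [0, 0, 0], 1]

```text
time_s: 10.1
tool_pos: [0.6005, 0.0793, 0.5295]
tcp_rot: [[0.986, -0.165, -0.0], [-0.165, -0.986, -0.0], [-0.0, 0.0, -1.0]]
ft_force: [0.5, 0.3, -0.5]
gripper_width: 1.0
```

drive_tool:
  plan:
    - [[0, -0.35, 0], [0, 0, 0], 1]
    - [[0, -0.7, 0], [0, 0, 0], 1]
    - [[-0.06, -1, 0], [0, 0, 0], 1]
    - [[-0.06, -1, 0], [0, 0, 0], 1]
    - [[-0.06, -1, 0], [0, 0, 0], 1]

```text
time_s: 10.52
tool_pos: [0.6103, 0.1793, 0.5291]
tcp_rot: [[0.987, -0.161, -0.001], [-0.161, -0.987, -0.0], [-0.001, 0.0, -1.0]]
ft_force: [-0.5, -1.0, -0.1]
gripper_width: 1.002
```

```bash
python3 - <<'E'
from h import *
o=r.observe();print(o['time_s'],o['tcp_rot'].round(3),o['joint_positions'].round(1),o['tool_pos'].round(4))
print(o['tcp_rot'].T@(np.array([.6135,.1975,.391])-o['tool_pos'])*10)
s=snap('scene')
cv2.imwrite('pics/s7.png',cv2.resize(s['pixels'][130:290,265:375],None,fx=4,fy=4,interpolation=cv2.INTER_CUBIC))
s=snap('top','t7.png')
cv2.imwrite('pics/t7.png',s['pixels'][110:300,100:430])
E
```

```text
10.5167 [[ 0.987 -0.161 -0.001]
 [-0.161 -0.987 -0.   ]
 [-0.001  0.    -1.   ]] [ -15.5   25.8   -9.5   79.9    4.3   74.8 -124.5] [0.6103 0.1793 0.5291]
[ 0.00365411 -0.18553682  1.38133768]
```

View pics/s7.png

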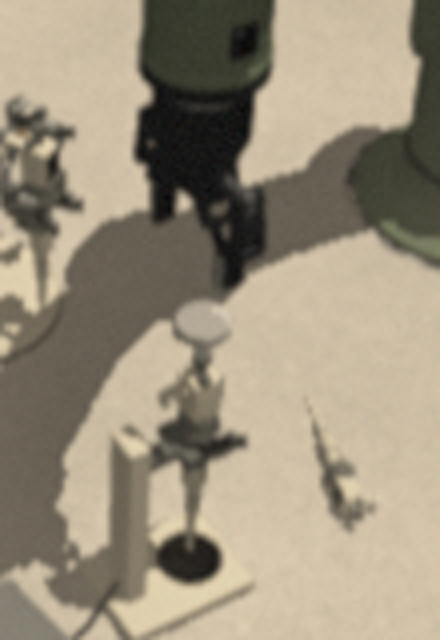

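View pics/t7.png

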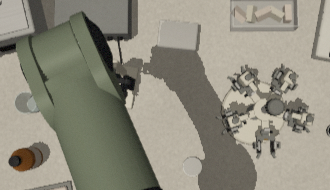

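drive_tool:
  plan:
    - [[0, -0.19, 0], [0, 0, 0], 1]
    - [[0, -0.19, 0.35], [0, 0, 0], 1]
    - [[0, -0.19, 0.65], [0, 0, 0], 1]
    - [[0, -0.19, 0.65], [0, 0, 0], 1]
    - [[0, -0.19, 0.65], [0, 0, 0], 1]

```text
time_s: 11.03
tool_pos: [0.6136, 0.1959, 0.4645]
tcp_rot: [[0.987, -0.163, -0.002], [-0.163, -0.987, -0.001], [-0.002, 0.002, -1.0]]
ft_force: [0.8, 0.5, 1.0]
gripper_width: 1.001
```

```bash
python3 - <<'E'
from h import *
o=r.observe();print(o['time_s'],o['tcp_rot'].round(3),o['tool_pos'].round(4))
p=o['tool_pos'];R=o['tcp_rot']
print(R.T@(np.array([.6135,.1975,.391])-p)*10)
s=snap('scene')
u0,v0=270,160
im=cv2.resize(s['pixels'][160:270,270:360],None,fx=6,fy=6,interpolation=cv2.INTER_CUBIC)
for y in(.043,-.043):
  for x in(-.011,.011):
    u,v=proj(s,p+R@np.array([x,y,.16]));cv2.circle(im,(int((u-u0+.5)*6),int((v-v0+.5)*6)),2,(0,0,255),-1)
for z in (.15,.19): 
    u,v=proj(s,p+R@np.array([0,0,z]));cv2.circle(im,(int((u-u0+.5)*6),int((v-v0+.5)*6)),2,(0,255,0),-1)
cv2.imwrite('pics/s8.png',im)
E
```

```text
11.0333 [[ 0.987 -0.163 -0.002]
 [-0.163 -0.987 -0.001]
 [-0.002  0.002 -1.   ]] [0.6136 0.1959 0.4645]
[-0.00243845 -0.01694881  0.73541882]
```

View pics/s8.png

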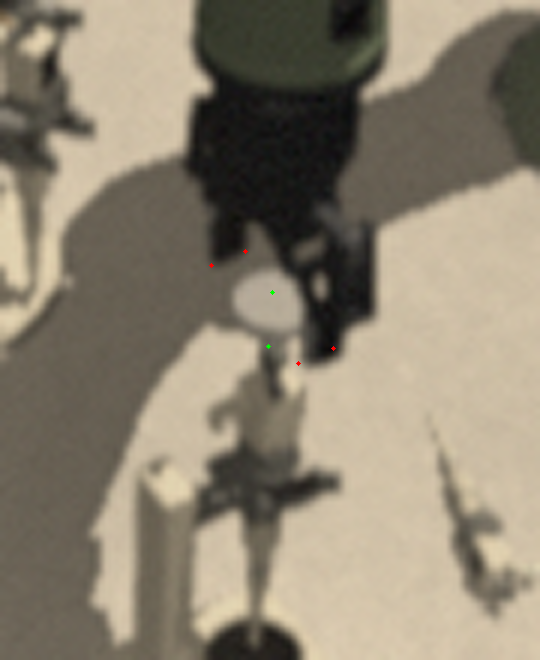

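drive_tool:
  plan:
    - [[0, -0.01, 0.3], [0, 0, 0], 1]
    - [[0, -0.01, 0.55], [0, 0, 0], 1]
    - [[0, -0.01, 0.73], [0, 0, 0], 1]
    - [[0, -0.01, 0.73], [0, 0, 0], 1]
    - [[0, -0.01, 0.73], [0, 0, 0], 1]

```text
time_s: 11.5
tool_pos: [0.614, 0.1981, 0.3934]
tcp_rot: [[0.987, -0.162, 0.001], [-0.162, -0.987, 0.0], [0.001, -0.001, -1.0]]
ft_force: [0.2, 1.2, 0.2]
gripper_width: 0.997
```

```bash
python3 - <<'E'
from h import *
o=r.observe();print(o['time_s'],o['tcp_rot'].round(3),o['tool_pos'].round(4),o['ft_force'])
s=snap('scene')
im=cv2.resize(s['pixels'][170:280,270:360],None,fx=6,fy=6,interpolation=cv2.INTER_CUBIC)
cv2.imwrite('pics/s9.png',im)
E
```

```text
11.5 [[ 0.987 -0.162  0.001]
 [-0.162 -0.987  0.   ]
 [ 0.001 -0.001 -1.   ]] [0.614  0.1981 0.3934] [0.21442124 1.18722531 0.22650786]
```

View pics/s9.png

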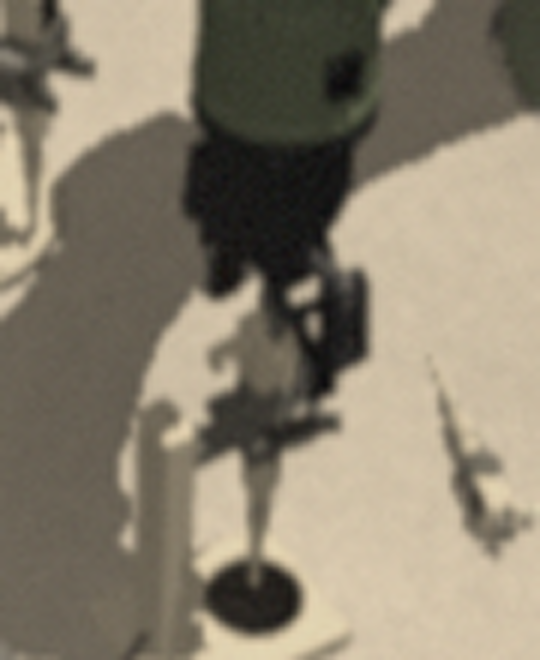

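drive_tool:
  plan:
    - [[0, 0, 0], [0, 0, 0], 0.4]
    - [[0, 0, 0], [0, 0, 0], 0.1]
    - [[0, 0, 0], [0, 0, 0], -0.1]
    - [[0, 0, 0], [0, 0, 0], -0.2]
    - [[0, 0, 0], [0, 0, 0], -0.3]
    - [[0, 0, 0], [0, 0, 0], -0.4]
    - [[0, 0, 0], [0, 0, 0], -0.5]
  force: 20

```text
time_s: 12.13
tool_pos: [0.6135, 0.1986, 0.392]
tcp_rot: [[0.987, -0.161, 0.001], [-0.161, -0.987, 0.0], [0.0, -0.001, -1.0]]
ft_force: [0.4, 1.2, 4.2]
gripper_width: 0.325
```

```bash
python3 - <<'E'
from h import *
o=r.observe();print(o['time_s'],o['tcp_rot'].round(3),o['tool_pos'].round(4),o['tcp_rot'].T@o['ft_force'],o['wrist_torque'],o['gripper_width'])
E
```

```text
12.1333 [[ 0.987 -0.161  0.001]
 [-0.161 -0.987  0.   ]
 [ 0.    -0.001 -1.   ]] [0.6135 0.1986 0.392 ] [ 0.2201827  -1.3002308  -4.20509688] [ 0.34052029 -0.06271174 -0.0062801 ] 0.3247867282059084
```

drive_tool:
  plan:
    - [[0, 0, 0], [0, 0, 0], -0.6]
    - [[0, 0, -0.05], [0, 0, 0], -0.6]
    - [[0, 0, -0.12], [0, 0, 0], -0.6]
    - [[0, 0, -0.22], [0, 0, 0], -0.6]
    - [[0, 0, -0.32], [0, 0, 0], -0.6]
    - [[0, 0, -0.32], [0, 0, 0], -0.6]
  force: 30

```text
time_s: 12.63
tool_pos: [0.6138, 0.1983, 0.4264]
tcp_rot: [[0.987, -0.161, 0.003], [-0.161, -0.987, 0.001], [0.003, -0.001, -1.0]]
ft_force: [-0.6, -0.3, -0.6]
gripper_width: 0.32
```

```bash
python3 - <<'E'
from h import *
o=r.observe();print(o['time_s'],o['tcp_rot'].round(3),o['tool_pos'].round(4),o['ft_force'],o['joint_positions'].round(1),o['gripper_width'])
s=snap('scene')
im=cv2.resize(s['pixels'][170:280,270:360],None,fx=6,fy=6,interpolation=cv2.INTER_CUBIC)
cv2.imwrite('pics/s10.png',im)
E
```

```text
12.6333 [[ 0.987 -0.161  0.003]
 [-0.161 -0.987  0.001]
 [ 0.003 -0.001 -1.   ]] [0.6138 0.1983 0.4264] [-0.64355149 -0.33810194 -0.57911251] [ -16.8   30.8   -9.7   86.7    5.6   62.8 -127. ] 0.31996900881693624
```

View pics/s10.png

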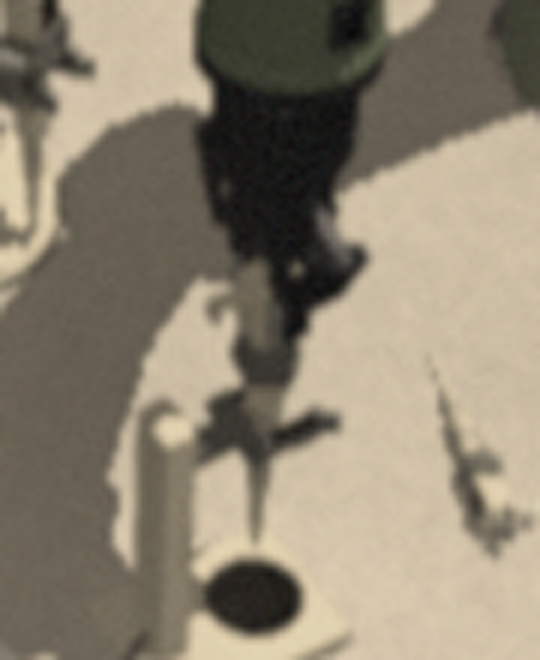

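drive_tool:
  plan:
    - [[-0.1, 0, 0], [0, 0, 0], -0.6]
    - [[-0.25, 0, 0], [0, 0, 0], -0.6]
    - [[-0.45, 0, 0], [0, 0, 0], -0.6]
    - [[-0.65, 0, 0], [0, 0, 0], -0.6]
    - [[-0.85, 0, 0], [0, 0, -0.05], -0.6]
    - [[-1, 0, 0], [0, 0, -0.1], -0.6]
    - [[-1, 0, 0], [0, 0, -0.15], -0.6]
    - [[-1, 0, 0], [0, 0, -0.18], -0.6]

```text
time_s: 13.35
tool_pos: [0.5141, 0.2144, 0.4239]
tcp_rot: [[1.0, 0.03, 0.0], [0.03, -1.0, -0.001], [0.0, 0.001, -1.0]]
ft_force: [0.3, -0.4, -2.8]
gripper_width: 0.324
```

drive_tool:
  plan:
    - [[-0.07, 0.2, 0], [0, 0, 0], -0.6]
    - [[-0.15, 0.45, 0], [0, 0, 0], -0.6]
    - [[-0.23, 0.7, 0], [0, 0, 0], -0.6]
    - [[-0.32, 1, 0], [0, 0, 0], -0.6]

```text
time_s: 13.68
tool_pos: [0.4849, 0.113, 0.4235]
tcp_rot: [[1.0, 0.028, -0.0], [0.028, -1.0, -0.0], [-0.0, 0.0, -1.0]]
ft_force: [0.7, -0.1, -1.8]
gripper_width: 0.326
```

drive_tool:
  plan:
    - [[-0.1, 0.3, 0], [0, 0, 0], -0.6]
    - [[-0.2, 0.6, 0], [0, 0, 0], -0.6]
    - [[-0.32, 1, 0], [0, 0, 0], -0.6]
    - [[-0.32, 1, 0], [0, 0, 0], -0.6]

```text
time_s: 14.02
tool_pos: [0.4542, 0.0062, 0.4236]
tcp_rot: [[1.0, 0.02, -0.001], [0.02, -1.0, -0.003], [-0.002, 0.003, -1.0]]
ft_force: [1.1, -2.5, -1.8]
gripper_width: 0.322
```

```bash
python3 - <<'E'
from h import *
o=r.observe();print(o['time_s'],o['tcp_rot'].round(3),o['tool_pos'].round(4),o['ft_force'],o['joint_positions'].round(1),o['gripper_width'])
print(o['tcp_rot'].T@(np.array([.375,-.22,.424])-o['tool_pos'])*10)
s=snap('scene','s11.png')
E
```

```text
14.0167 [[ 1.     0.02  -0.001]
 [ 0.02  -1.    -0.003]
 [-0.002  0.003 -1.   ]] [0.4542 0.0062 0.4236] [ 1.11344085 -2.46257149 -1.76636185] [   0.    13.2   -9.9  114.6    3.    52.6 -100.3] 0.3222587581690437
[-0.83561625  2.24632402  0.00408484]
```

View pics/s11.png

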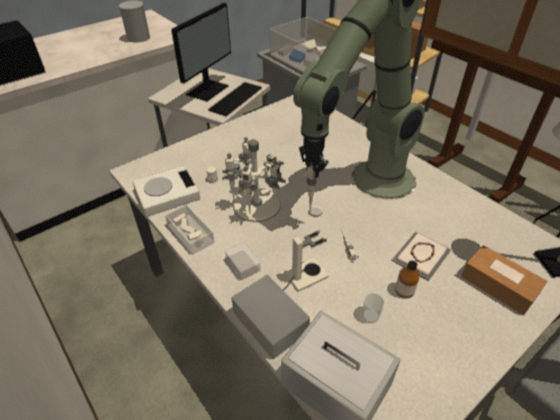

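drive_tool:
  plan:
    - [[-0.15, 0.3, 0], [0, 0, 0], -0.6]
    - [[-0.3, 0.65, 0], [0, 0, 0], -0.6]
    - [[-0.45, 1, 0], [0, 0, 0], -0.6]

```text
time_s: 14.32
tool_pos: [0.4131, -0.0889, 0.4237]
tcp_rot: [[1.0, 0.029, -0.0], [0.029, -1.0, -0.0], [-0.0, 0.0, -1.0]]
ft_force: [1.0, -0.5, -0.8]
gripper_width: 0.323
```

drive_tool:
  plan:
    - [[-0.15, 0.3, 0], [0, 0, 0], -0.6]
    - [[-0.3, 0.65, 0], [0, 0, 0], -0.6]
    - [[-0.38, 0.9, 0], [0, 0, 0], -0.6]
    - [[-0.38, 1, 0], [0, 0, 0], -0.6]

```text
time_s: 14.65
tool_pos: [0.3768, -0.1922, 0.4238]
tcp_rot: [[1.0, 0.023, -0.001], [0.023, -1.0, -0.001], [-0.001, 0.001, -1.0]]
ft_force: [-0.4, -1.5, -1.0]
gripper_width: 0.325
```

drive_tool:
  plan:
    - [[0, 0.15, 0], [0, 0, 0], -0.6]
    - [[0, 0.24, 0], [0, 0, 0], -0.6]
    - [[0, 0.24, 0], [0, 0, 0], -0.6]
    - [[0, 0.24, 0], [0, 0, 0], -0.6]

```text
time_s: 14.98
tool_pos: [0.3794, -0.2128, 0.4235]
tcp_rot: [[1.0, 0.027, -0.0], [0.027, -1.0, 0.0], [-0.0, -0.0, -1.0]]
ft_force: [-0.2, 0.2, -2.3]
gripper_width: 0.323
```

```bash
python3 - <<'E'
from h import *
o=r.observe();print(o['time_s'],o['tcp_rot'].round(3),o['tool_pos'].round(4),o['ft_force'],o['joint_positions'].round(1),o['gripper_width'])
print(o['tcp_rot'].T@(np.array([.4607,-.2198,.424])-o['tool_pos'])*10)
s=snap('scene')
im=cv2.resize(s['pixels'][120:230,210:330],None,fx=6,fy=5.4,interpolation=cv2.INTER_CUBIC)
cv2.imwrite('pics/s12.png',im)
s=snap('top')
cv2.imwrite('pics/t12.png',cv2.resize(s['pixels'][165:315,310:425],None,fx=4,fy=4,interpolation=cv2.INTER_CUBIC))
E
```

```text
14.9833 [[ 1.     0.027 -0.   ]
 [ 0.027 -1.     0.   ]
 [-0.    -0.    -1.   ]] [ 0.3794 -0.2128  0.4235] [-0.24482843  0.19607299 -2.27851667] [ 2.190e+01  1.110e+01 -5.000e-01  1.174e+02  1.000e-01  5.150e+01
 -6.710e+01] 0.32303337055722864
[ 0.81047322  0.09182598 -0.00560461]
```

View pics/s12.png

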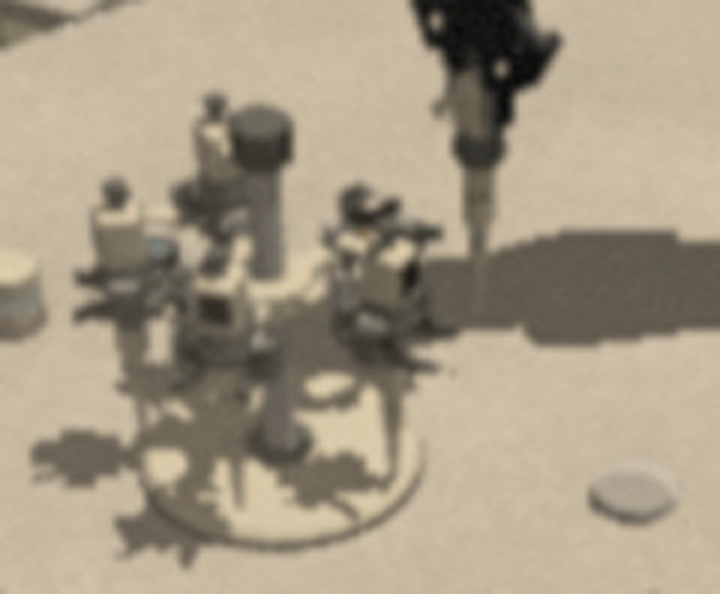

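View pics/t12.png

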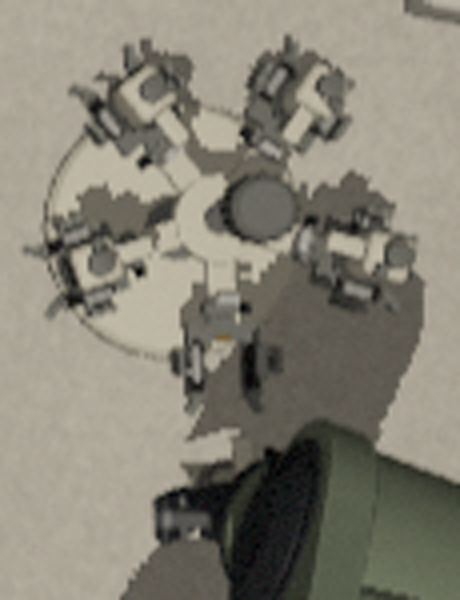

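```bash
python3 - <<'E'
from h import *
from scipy.optimize import least_squares
s=snap('top');p=s['pixels']
big=cv2.resize(p[170:280,310:425],None,fx=7,fy=7,interpolation=cv2.INTER_CUBIC)
cv2.imwrite('pics/t13.png',big[:,:800])
o=(310,165)
W=lambda x,y,Z:worldZ(s,o[0]+x/4-.4,o[1]+y/4-.4,Z)[:2]
B=np.array([W(104,262,.278),W(155,87,.278),W(328,87,.278),W(400,250,.278)])
A=np.radians([108,36,-36,-108])
f=lambda q:(B-(q[:2]+.095*np.c_[np.cos(A+q[2]),np.sin(A+q[2])])).ravel()
q=least_squares(f,[.555,-.218,0],x_scale=[.01,.01,.1]);print(q.x[:2],np.degrees(q.x[2]),(q.fun*1e3).round(1))
print('knob',W(263,208,.326),'contact',W(223,338,.185))
E
```

```text
[ 0.5544117  -0.22050612] 1.8390157992232603 [ 0.5 -0.2  1.  -1.9 -3.   3.1  1.5 -0.9]
knob [ 0.55300277 -0.2185984 ] contact [ 0.47379022 -0.22190611]
```

View pics/t13.png

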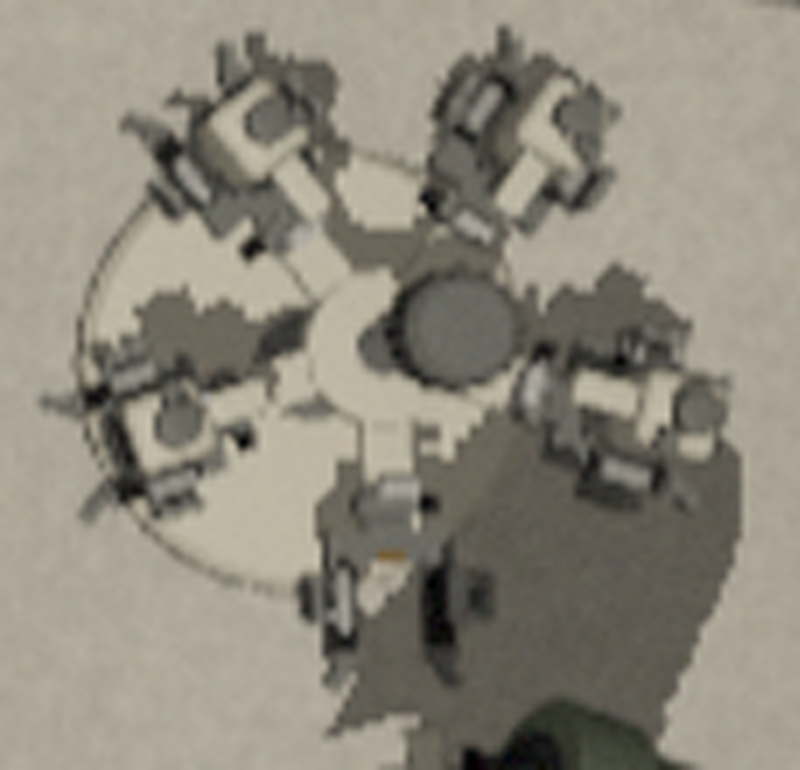

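drive_tool:
  plan:
    - [[0.05, 0.05, 0], [0, 0, 0], -0.6]
    - [[0.15, 0.1, 0], [0, 0, 0], -0.6]
    - [[0.25, 0.1, 0], [0, 0, 0], -0.6]
    - [[0.35, 0.1, 0], [0, 0, 0], -0.6]
    - [[0.42, 0.1, 0], [0, 0, 0], -0.6]
    - [[0.42, 0.1, 0], [0, 0, 0], -0.6]
    - [[0.42, 0.1, 0], [0, 0, 0], -0.6]

```text
time_s: 15.72
tool_pos: [0.4217, -0.2219, 0.4234]
tcp_rot: [[1.0, 0.027, -0.001], [0.027, -1.0, 0.0], [-0.001, -0.0, -1.0]]
ft_force: [-0.8, -0.1, -2.0]
gripper_width: 0.322
```

```bash
python3 - <<'E'
from h import *
o=r.observe();print(o['time_s'],o['tcp_rot'].round(3),o['tool_pos'].round(4),o['ft_force'],o['wrist_torque'])
print(o['tcp_rot'].T@(np.array([.4607,-.2206,.424])-o['tool_pos'])*10)
s=snap('scene')
im=cv2.resize(s['pixels'][120:220,230:310],None,fx=8,fy=6,interpolation=cv2.INTER_CUBIC)
cv2.imwrite('pics/s14.png',im)
E
```

```text
15.7167 [[ 1.     0.027 -0.001]
 [ 0.027 -1.     0.   ]
 [-0.001 -0.    -1.   ]] [ 0.4217 -0.2219  0.4234] [-0.79121544 -0.11781331 -2.03933157] [-0.03337032  0.05655813 -0.00830599]
[ 0.39004387 -0.00257043 -0.00616925]
```

View pics/s14.png

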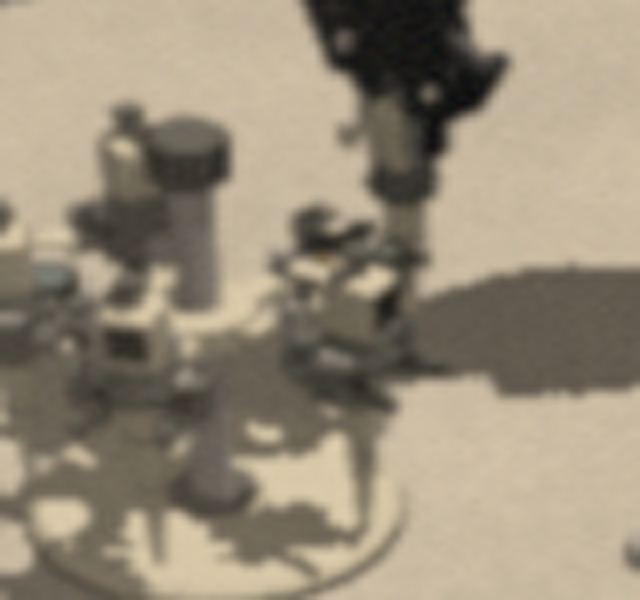

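drive_tool:
  plan:
    - [[0.06, 0, 0], [0, 0, 0], -0.6]
    - [[0.12, 0, 0], [0, 0, 0], -0.6]
    - [[0.18, 0, 0], [0, 0, 0], -0.6]
    - [[0.24, 0, 0], [0, 0, 0], -0.6]
    - [[0.24, 0, 0], [0, 0, 0], -0.6]

```text
time_s: 16.18
tool_pos: [0.4466, -0.2212, 0.4236]
tcp_rot: [[1.0, 0.028, 0.0], [0.028, -1.0, 0.0], [0.0, -0.0, -1.0]]
ft_force: [0.8, 0.4, -2.2]
gripper_width: 0.325
```

drive_tool:
  plan:
    - [[0.04, 0, 0], [0, 0, 0], -0.6]
    - [[0.08, 0, 0], [0, 0, 0], -0.6]
    - [[0.12, 0, 0], [0, 0, 0], -0.6]
    - [[0.12, 0, 0], [0, 0, 0], -0.6]
    - [[0.12, 0, 0], [0, 0, 0], -0.6]

```text
time_s: 16.6
tool_pos: [0.4575, -0.2211, 0.4236]
tcp_rot: [[1.0, 0.027, -0.0], [0.027, -1.0, 0.0], [-0.0, -0.0, -1.0]]
ft_force: [-0.3, -0.6, -1.1]
gripper_width: 0.326
```

```bash
python3 - <<'E'
from h import *
o=r.observe();print(o['time_s'],o['tcp_rot'].round(3),o['tool_pos'].round(4),o['ft_force'],o['wrist_torque'])
print(o['tcp_rot'].T@(np.array([.4607,-.2206,.424])-o['tool_pos'])*10)
E
```

```text
16.6 [[ 1.     0.027 -0.   ]
 [ 0.027 -1.     0.   ]
 [-0.    -0.    -1.   ]] [ 0.4575 -0.2211  0.4236] [-0.33778555 -0.58446514 -1.10301228] [0.02206529 0.03357576 0.03582175]
[ 0.03207591 -0.00423135 -0.00389703]
```

drive_tool:
  plan:
    - [[0.02, 0, 0], [0, 0, 0], -0.6]
    - [[0.02, 0, 0], [0, 0, 0], -0.6]
    - [[0.02, 0, 0], [0, 0, 0], -0.6]

```text
time_s: 16.85
tool_pos: [0.4594, -0.2211, 0.4237]
tcp_rot: [[1.0, 0.027, -0.0], [0.027, -1.0, 0.0], [-0.0, -0.0, -1.0]]
ft_force: [0.1, 0.2, -1.4]
gripper_width: 0.326
```

drive_tool:
  plan:
    - [[0.02, 0, 0], [0, 0, 0], -0.6]
    - [[0.02, 0, 0], [0, 0, 0], -0.6]
    - [[0.02, 0, 0], [0, 0, 0], -0.6]

```text
time_s: 17.1
tool_pos: [0.4613, -0.2211, 0.4236]
tcp_rot: [[1.0, 0.027, -0.0], [0.027, -1.0, 0.0], [-0.0, -0.0, -1.0]]
ft_force: [-2.3, 0.3, -0.3]
gripper_width: 0.322
```

drive_tool:
  plan:
    - [[0.01, 0, 0], [0, 0, 0], -0.6]
    - [[0.01, 0, 0], [0, 0, 0], -0.6]

```text
time_s: 17.27
tool_pos: [0.4622, -0.221, 0.4236]
tcp_rot: [[1.0, 0.027, -0.001], [0.027, -1.0, 0.0], [-0.001, -0.0, -1.0]]
ft_force: [-4.2, 0.0, 1.1]
gripper_width: 0.325
```

```bash
python3 - <<'E'
from h import *
for i in range(3):
    o=r.observe();print(o['time_s'],o['tool_pos'].round(4),o['ft_force'],o['wrist_torque']); s=snap('scene')
im=cv2.resize(s['pixels'][120:220,230:310],None,fx=8,fy=6,interpolation=cv2.INTER_CUBIC)
cv2.imwrite('pics/s15.png',im)
E
```

```text
17.2667 [ 0.4622 -0.221   0.4236] [-4.21407576  0.03482721  1.12270536] [-2.53462822e-04  1.14448579e+00  3.65667311e-02]
17.3167 [ 0.4622 -0.2211  0.4236] [-4.33102747 -0.15707976 -0.32144512] [ 0.00406271  1.16547304 -0.02224692]
17.3667 [ 0.4622 -0.221   0.4236] [-3.83324898  0.06917069  0.01827561] [ 0.04344091  1.21739668 -0.00337483]
```

View pics/s15.png

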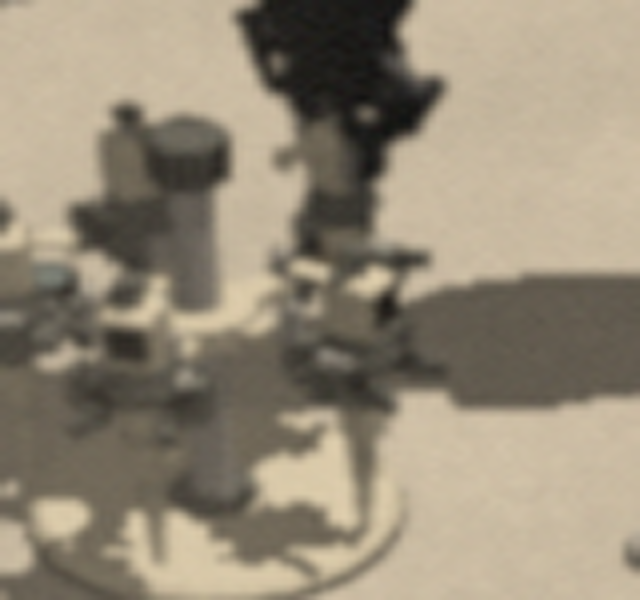

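drive_tool:
  plan:
    - [[-0.024, 0, 0], [0, 0, 0], -0.6]
    - [[-0.024, 0, 0], [0, 0, 0], -0.6]
    - [[-0.024, 0, 0.04], [0, 0, 0], -0.6]
    - [[-0.024, 0, 0.08], [0, 0, 0], -0.6]
    - [[-0.024, 0, 0.12], [0, 0, 0], -0.6]
    - [[-0.024, 0, 0.12], [0, 0, 0], -0.6]
    - [[-0.024, 0, 0.12], [0, 0, 0], -0.6]

```text
time_s: 18.0
tool_pos: [0.46, -0.221, 0.4114]
tcp_rot: [[1.0, 0.027, -0.0], [0.027, -1.0, 0.0], [-0.0, -0.0, -1.0]]
ft_force: [-0.2, -0.2, -1.8]
gripper_width: 0.323
```

drive_tool:
  plan:
    - [[0, 0, 0.02], [0, 0, 0], -0.6]
    - [[0, 0, 0.04], [0, 0, 0], -0.6]
    - [[0, 0, 0.04], [0, 0, 0], -0.6]

```text
time_s: 18.25
tool_pos: [0.46, -0.221, 0.4074]
tcp_rot: [[1.0, 0.027, -0.0], [0.027, -1.0, 0.0], [-0.0, -0.0, -1.0]]
ft_force: [0.1, 0.6, -1.8]
gripper_width: 0.321
```

drive_tool:
  plan:
    - [[0, 0, 0.02], [0, 0, 0], -0.6]
    - [[0, 0, 0.03], [0, 0, 0], -0.6]
    - [[0, 0, 0.03], [0, 0, 0], -0.6]

```text
time_s: 18.5
tool_pos: [0.46, -0.2211, 0.4045]
tcp_rot: [[1.0, 0.027, 0.0], [0.027, -1.0, 0.0], [0.0, -0.0, -1.0]]
ft_force: [0.1, 0.4, -2.7]
gripper_width: 0.323
```

drive_tool:
  plan:
    - [[0, 0, 0.02], [0, 0, 0], -0.6]
    - [[0, 0, 0.03], [0, 0, 0], -0.6]
    - [[0, 0, 0.03], [0, 0, 0], -0.6]

```text
time_s: 18.75
tool_pos: [0.46, -0.2211, 0.4015]
tcp_rot: [[1.0, 0.027, 0.0], [0.027, -1.0, 0.0], [0.0, -0.0, -1.0]]
ft_force: [1.1, -0.8, -2.1]
gripper_width: 0.321
```

drive_tool:
  plan:
    - [[0, 0, 0.01], [0, 0, 0], -0.6]
    - [[0, 0, 0.02], [0, 0, 0], -0.6]
    - [[0, 0, 0.02], [0, 0, 0], -0.6]

```text
time_s: 19.0
tool_pos: [0.46, -0.2211, 0.3996]
tcp_rot: [[1.0, 0.027, 0.0], [0.027, -1.0, 0.0], [0.0, -0.0, -1.0]]
ft_force: [1.1, 1.0, -0.3]
gripper_width: 0.322
```

drive_tool:
  plan:
    - [[0, 0, 0.01], [0, 0, 0], -0.6]
    - [[0, 0, 0.015], [0, 0, 0], -0.6]
    - [[0, 0, 0.015], [0, 0, 0], -0.6]

```text
time_s: 19.25
tool_pos: [0.46, -0.2211, 0.3981]
tcp_rot: [[1.0, 0.027, 0.0], [0.027, -1.0, 0.0], [0.0, -0.0, -1.0]]
ft_force: [0.9, -0.2, 1.7]
gripper_width: 0.325
```

drive_tool:
  plan:
    - [[0, 0, 0.01], [0, 0, 0], -0.6]
    - [[0, 0, 0.015], [0, 0, 0], -0.6]
    - [[0, 0, 0.015], [0, 0, 0], -0.6]

```text
time_s: 19.5
tool_pos: [0.46, -0.2211, 0.3966]
tcp_rot: [[1.0, 0.027, -0.0], [0.027, -1.0, 0.0], [-0.0, -0.0, -1.0]]
ft_force: [0.3, 0.0, 0.7]
gripper_width: 0.326
```

drive_tool:
  plan:
    - [[0, 0, 0.01], [0, 0, 0], -0.6]
    - [[0, 0, 0.01], [0, 0, 0], -0.6]
    - [[0, 0, 0.01], [0, 0, 0], -0.6]

```text
time_s: 19.75
tool_pos: [0.4599, -0.221, 0.3954]
tcp_rot: [[1.0, 0.027, -0.001], [0.027, -1.0, 0.0], [-0.0, -0.0, -1.0]]
ft_force: [0.7, 0.9, -4.1]
gripper_width: 0.324
```

drive_tool:
  plan:
    - [[0, 0, 0.01], [0, 0, 0], -0.6]
    - [[0, 0, 0.02], [0, 0, 0], -0.6]
    - [[0, 0, 0.02], [0, 0, 0], -0.6]

```text
time_s: 20.0
tool_pos: [0.4599, -0.221, 0.3934]
tcp_rot: [[1.0, 0.027, -0.0], [0.027, -1.0, 0.0], [-0.0, -0.0, -1.0]]
ft_force: [0.7, -0.4, -4.2]
gripper_width: 0.324
```

drive_tool:
  plan:
    - [[0, 0, 0.01], [0, 0, 0], -0.6]
    - [[0, 0, 0.01], [0, 0, 0], -0.6]
    - [[0, 0, 0.01], [0, 0, 0], -0.6]

```text
time_s: 20.25
tool_pos: [0.4599, -0.221, 0.3925]
tcp_rot: [[1.0, 0.027, -0.0], [0.027, -1.0, 0.0], [-0.0, -0.0, -1.0]]
ft_force: [0.1, 0.2, -6.0]
gripper_width: 0.33
```

drive_tool:
  plan:
    - [[0, 0, 0.01], [0, 0, 0], -0.6]
    - [[0, 0, 0.01], [0, 0, 0], -0.6]
    - [[0, 0, 0.01], [0, 0, 0], -0.6]

```text
time_s: 20.5
tool_pos: [0.46, -0.2211, 0.3916]
tcp_rot: [[1.0, 0.027, -0.0], [0.027, -1.0, 0.0], [-0.0, -0.0, -1.0]]
ft_force: [0.5, -0.8, -5.5]
gripper_width: 0.327
```

drive_tool:
  plan:
    - [[0, 0, 0.01], [0, 0, 0], -0.6]
    - [[0, 0, 0.01], [0, 0, 0], -0.6]
    - [[0, 0, 0.01], [0, 0, 0], -0.6]

```text
time_s: 20.75
tool_pos: [0.46, -0.2211, 0.3906]
tcp_rot: [[1.0, 0.027, -0.0], [0.027, -1.0, 0.0], [-0.0, -0.0, -1.0]]
ft_force: [0.5, -0.9, -3.2]
gripper_width: 0.323
```

drive_tool:
  plan:
    - [[0, 0, 0.01], [0, 0, 0], -0.6]
    - [[0, 0, 0.01], [0, 0, 0], -0.6]
    - [[0, 0, 0.01], [0, 0, 0], -0.6]

```text
time_s: 21.0
tool_pos: [0.46, -0.2211, 0.3899]
tcp_rot: [[1.0, 0.027, 0.0], [0.027, -1.0, -0.0], [0.0, 0.0, -1.0]]
ft_force: [-1.6, -0.0, 4.6]
gripper_width: 0.324
```

```bash
python3 - <<'E'
from h import *
for i in range(2):
    o=r.observe();print(o['time_s'],o['tool_pos'].round(4),o['ft_force'],o['wrist_torque']); s=snap('scene')
im=cv2.resize(s['pixels'][120:220,230:310],None,fx=8,fy=6,interpolation=cv2.INTER_CUBIC)
cv2.imwrite('pics/s16.png',im)
E
```

```text
21.0 [ 0.46   -0.2211  0.3899] [-1.582886   -0.03222353  4.56457281] [0.06415622 0.27233242 0.00262842]
21.05 [ 0.46   -0.2211  0.3899] [-1.23879109  0.15179343  4.11136295] [0.08699155 0.29399036 0.02786931]
```

View pics/s16.png

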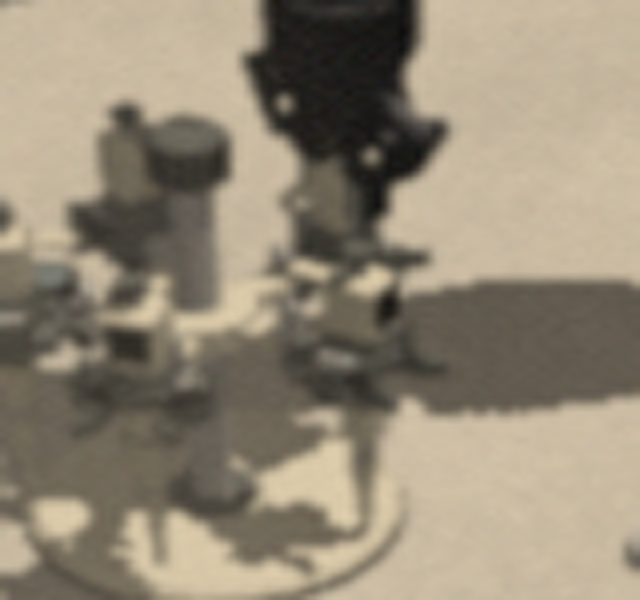

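drive_tool:
  plan:
    - [[0, 0, 0.005], [0, 0, 0], -0.6]
    - [[0, 0, 0.005], [0, 0, 0], -0.6]
    - [[0, 0, 0.005], [0, 0, 0], -0.6]
    - [[0, 0, 0.005], [0, 0, 0], -0.6]

```text
time_s: 21.43
tool_pos: [0.46, -0.2212, 0.3898]
tcp_rot: [[1.0, 0.027, 0.001], [0.027, -1.0, -0.0], [0.001, 0.0, -1.0]]
ft_force: [-4.0, 0.6, 13.0]
gripper_width: 0.323
```

drive_tool:
  plan:
    - [[0, 0, 0], [0, 0, 0], -0.3]
    - [[0, 0, 0], [0, 0, 0], 0]
    - [[0, 0, 0], [0, 0, 0], 0.4]
    - [[0, 0, 0], [0, 0, 0], 0.8]
    - [[0, 0, 0], [0, 0, 0], 0.8]
    - [[0, 0, 0], [0, 0, 0], 0.8]
    - [[0, 0, 0], [0, 0, 0], 0.8]

```text
time_s: 22.02
tool_pos: [0.46, -0.2211, 0.3892]
tcp_rot: [[1.0, 0.027, -0.0], [0.027, -1.0, 0.0], [-0.0, -0.0, -1.0]]
ft_force: [-0.5, 0.6, -0.2]
gripper_width: 0.902
```

```bash
python3 - <<'E'
from h import *
o=r.observe();print(o['time_s'],o['tool_pos'].round(4),o['ft_force'],o['gripper_width']); s=snap('scene')
im=cv2.resize(s['pixels'][120:220,230:310],None,fx=8,fy=6,interpolation=cv2.INTER_CUBIC)
cv2.imwrite('pics/s17.png',im)
E
```

```text
22.0167 [ 0.46   -0.2211  0.3892] [-0.48834349  0.61233814 -0.21808247] 0.902423814936797
```

View pics/s17.png

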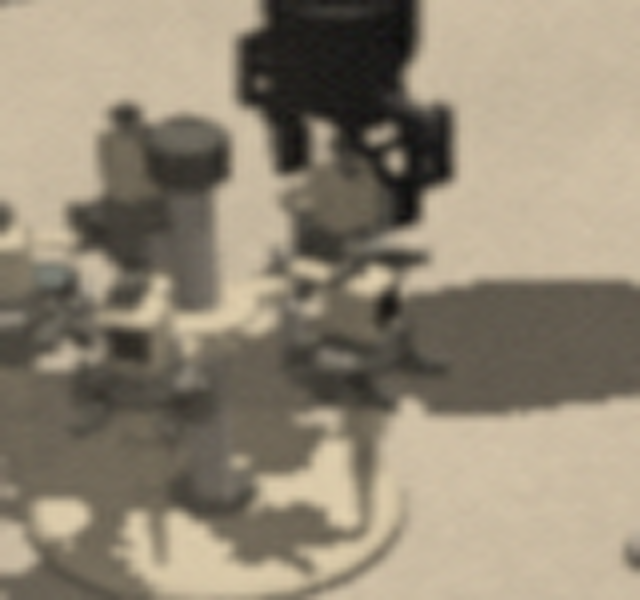

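drive_tool:
  plan:
    - [[0, 0, -0.1], [0, 0, 0], 0.8]
    - [[0, 0, -0.3], [0, 0, 0], 0.8]
    - [[0, 0, -0.65], [0, 0, 0], 0.8]
    - [[0, 0, -1], [0, 0, 0], 0.8]
    - [[-0.3, 0, -1], [0, 0, 0], 0.8]
    - [[-0.3, -0.4, -1], [0, 0, 0], 0.8]
    - [[-0.3, -0.8, -1], [0, 0, 0], 0.8]
    - [[-0.3, -1, -1], [0, 0, 0], 0.8]

```text
time_s: 22.73
tool_pos: [0.4266, -0.1187, 0.4903]
tcp_rot: [[1.0, 0.028, 0.001], [0.028, -1.0, 0.0], [0.001, -0.0, -1.0]]
ft_force: [1.3, 0.3, 1.1]
gripper_width: 0.899
```

drive_tool:
  plan:
    - [[0, -0.4, -0.2], [0, 0, 0], 0.8]
    - [[0, -0.8, -0.2], [0, 0, 0], 0.8]
    - [[0, -1, -0.2], [0, 0, 0], 0.8]
    - [[0, -1, -0.2], [0, 0, 0], 0.8]

```text
time_s: 23.07
tool_pos: [0.4243, -0.0178, 0.5104]
tcp_rot: [[0.999, 0.032, 0.002], [0.032, -0.999, 0.001], [0.002, -0.001, -1.0]]
ft_force: [-0.4, 0.1, 0.5]
gripper_width: 0.903
```

```bash
python3 - <<'E'
from h import *
o=r.observe();print(o['time_s'],o['tool_pos'].round(4),o['ft_force'],o['gripper_width']); s=snap('scene')
im=cv2.resize(s['pixels'][120:220,230:310],None,fx=8,fy=6,interpolation=cv2.INTER_CUBIC)
cv2.imwrite('pics/s18.png',im)
C=cloud(s)
t=snap('top');D=cloud(t)
im=cv2.resize(t['pixels'][165:280,310:425],None,fx=5,fy=5,interpolation=cv2.INTER_CUBIC)
cv2.imwrite('pics/t18.png',im)
for n,c in(('s',C),('t',D)):
    m=(np.hypot(c[...,0]-.46,c[...,1]+.221)<.03)&(c[...,2]>.25)
    k=c[m];print(n,m.sum(),np.percentile(k[:,2],[5,25,50,75,90,97,100]).round(4), k[k[:,2]>.268].mean(0))
    # other pipettes for comparison
    for a in(108,36,-36,-108):
        x=.5557+.095*np.cos(np.radians(a+1.8));y=-.2178+.095*np.sin(np.radians(a+1.8))
        m=(np.hypot(c[...,0]-x,c[...,1]-y)<.03)&(c[...,2]>.25);k=c[m];print(a,np.percentile(k[:,2],[50,90,97]).round(4) if len(k) else None,(k[k[:,2]>.268].mean(0)-[x,y,0]).round(4))
cv2.imwrite('pics/t18f.png',t['pixels'])
E
```

```text
23.0667 [ 0.4243 -0.0178  0.5104] [-0.42178071  0.14281892  0.49225514] 0.9028951513631386
s 41 [0.2515 0.2547 0.257  0.2709 0.2747 0.2798 0.2803] [ 0.46275681 -0.21794956  0.27401485]
108 [0.259 0.271 0.274] [0.0007 0.0023 0.2712]
36 [0.2602 0.2785 0.2826] [0.001  0.0019 0.2784]
-36 [0.254  0.2743 0.2753] [0.0012 0.0022 0.2731]
-108 [0.2617 0.2811 0.2828] [-0.0003  0.0035  0.2782]
t 128 [0.2507 0.2519 0.2549 0.2737 0.276  0.2773 0.2815] [ 0.45991761 -0.22248039  0.27507667]
108 [0.2626 0.2732 0.2749] [-0.0007 -0.0023  0.2719]
36 [0.2585 0.2814 0.2833] [-0.0016 -0.0034  0.28  ]
-36 [0.2537 0.2742 0.276 ] [-0.0016 -0.0018  0.2736]
-108 [0.2607 0.2834 0.2856] [-0.0029 -0.0006  0.2803]
```

View pics/s18.png

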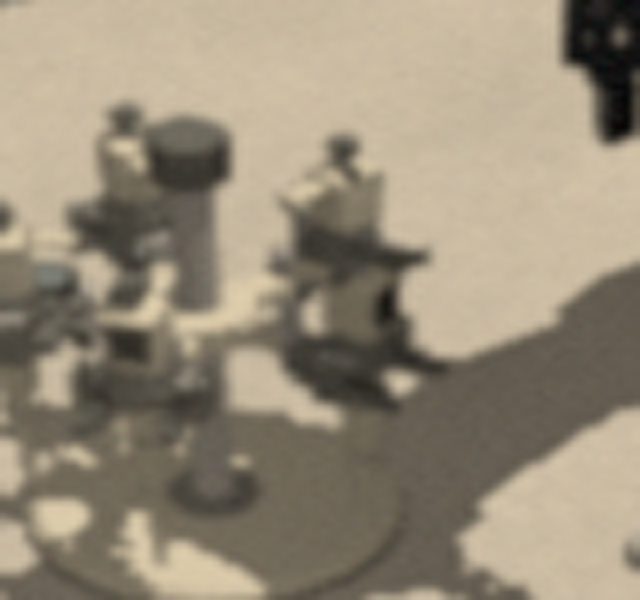

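View pics/t18.png

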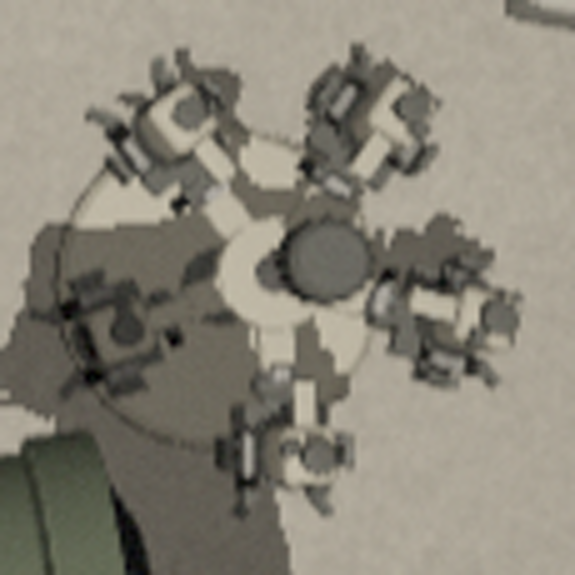

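View pics/t18f.png

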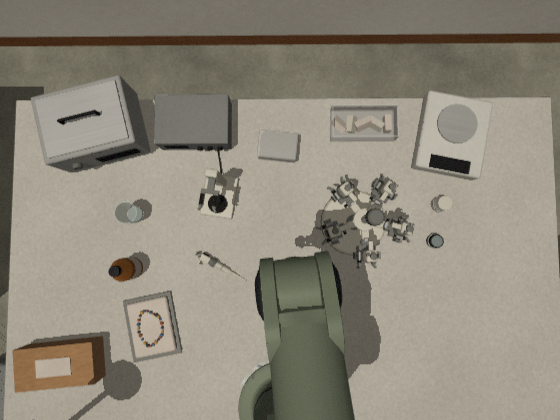

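```bash
python3 -c "
from bench import r
print(r.close_job())"
```

```text
the job is handed in; nothing more can be done
None
```

The pipette from the single stand is now hanging on the carousel's front hook, released, and I have handed the job in. `r.close_job()` gives no verdict, so what follows rests on my own checks.

**What I did**
- I gripped the knob and turned the head about 147° clockwise. The empty hook now faces the front, measured at about 2° off straight.
- I took the full-size upright pipette from the stand. The smaller one lying on the bench is the look-alike, and I left it alone.
- I brought the pipette in from the front and touched the back of the seat with about 4 N. I then backed off about 2 mm and lowered it in 1–3 mm steps.

**Last checks**
- **Snap and seat:** the rollers first resisted and then pulled the collar down. It stopped hard at about 182 mm, matching the prong tops I had measured at about 182.5 mm. The final press was about 13 N.
- **After release:** the button top is at about 276 mm, as expected for a seated pipette. It stands upright, and its position agrees with the estimated seat to about 3 mm, within camera accuracy.
- **Robot and surroundings:** the robot touches nothing. In the final top view the stand and the bystanders are where they were, except that the arm hides the petri dish there. The job finished at about 23 s of the 72 s allowed.

**What disagreed:** the two cameras differed by 5–7 mm, so I used the top camera, corrected by the position found when gripping the knob. I could not read the contact's travel directly and inferred it from force and height.

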